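Check the gap gauge on its setting plug, then set it astride the shaft

TASK

Take the green gap gauge off its sloping rest and hang it, jaws down, over the horizontal plug of the grey setting master, and let go of it there. Then take it again and lower it astride the wide polished journal of the shaft in the green bench centres, fully home and square across the shaft, and leave it hanging there. Do not force it on at either place, and leave the red gauge and the other things on the desk where they are.

Things in the scene. Friction and masses are not known exactly. Their poses are not given: they have to be found in the camera images.
- gauge_mid (a point): Green gap gauge, loose, 0.3 kg: steel U-plate 14 mm thick (x), 56 mm over its straight parallel sides (y), legs 12, gap 32 mm, green patch on the crown. z runs from feet to crown. This point: mid-width, mid-thickness, near the centre of mass; feet at z = -45 mm, gap's inner top +5, sides straight up to +19, crown top +31 (last 12 mm only 38 wide).
- gauge_seat (a point): Centre of the inner top of the green gauge's gap, same axes; it comes to rest on top of plug or shaft. At the start the gauge lies on the sloping rest: its z axis points up the slope, 30 deg above level (the rest's x direction), and its -x axis is the normal of its upper face. The gauge is symmetric in x and in y.
- rest: Sloping gauge rest, blue with black rubber top, fixed. Origin: centre of its underside; x points to its high end. 36 mm wide (y), about 85 mm long; the top slopes 30 deg from 34 mm high to 79 mm, with a small ledge at the low end under the gauge's feet. The gauge overhangs it by 10 mm each side.
- master: Setting master, fixed: horizontal round steel plug 25 mm in diameter, 50 mm long along this body's y axis, its axis 90 mm above the desk, on a web 12 mm wide (x) and 36 mm long (y) and a grey base 80 x 75 x 18 mm. Origin at the centre of the underside.
- plug_top (a point): Top of the setting plug at its middle, 102.5 mm above the desk; y along the plug.
- centres: Green bench centres, fixed: base 64 x 270 x 25 mm (x, y, z); two stocks 56 mm deep (x), 160 mm high, inner faces 180 mm apart; between them a shaft along this body's y axis, 110 mm above the desk. Its wide polished journal in the middle is 25 mm in diameter, 90 mm long; the dark ends are 18 mm. Origin: centre of the underside.
- journal_top (a point): Top of the journal at its middle, 122.5 mm above the desk; y along the shaft.
- nogo_mid (a point): Red no-go gauge (loose): like the green one, 14 mm thick, 56 x 76 mm, with a red patch and a narrower gap of 24 mm, lying flat on the desk; point half-way up. Leave alone.
- vblock: Steel V-block 60 x 50 x 53 mm, loose; origin at the centre of its underside. Leave alone.
- ball: White reference ball 25 mm on a stem and round steel foot 48 mm wide, 71 mm high, loose; origin under its foot. Leave alone.
- mouse: Black computer mouse 100 x 58 x 33 mm, loose; origin at the centre of its underside. Leave alone.
- puck: Black rubber puck, 48 mm wide, 22 mm high, loose; origin at the centre of its underside. Leave alone.
Things that resemble listed ones, but are neither listed nor needed, are in the scene too. Leave any purple look-alike of the part that bears gauge_mid alone. Of the things that look like the master, the larger one is meant.

How it is judged:
By the outcome, as a careful person would: the job done as asked, in the order asked, and still so for the second after the job is handed in, with the robot touching nothing.
It also fails if it takes over 54 s, if anything falls off the work surface, if the arm or the gripper's body presses on something with over 40 N, if the wrist force passes 120 N, or if a joint passes its speed limit or range.

ROBOT

A 6-joint arm with a two-finger parallel gripper is mounted at the origin on the work surface. World frame = base frame: x ahead of the robot, y to its left, z up, the work surface at z = 0. Lengths are in m, angles in degrees, forces in N, time in s.
With the tool pointing down it reaches from about 0.4 to 0.825 m from the base axis. Payload 7 kg.
Tool frame: the origin (TCP) lies midway between the tips of the shut fingers; the grasp point (between the pads) lies 19 mm behind it; z points along the fingers, y is the direction in which the jaws open and shut (so a half turn about z gives the same grasp; the last joint's range is limited). The gripper opens to 88 mm and grips with 3 to 60 N. Pads are 19 mm wide; open, the fingers measure 130 mm over their backs; the gripper's body (78 mm by 193 mm) begins 47 mm behind the grasp point.
Start: joints at [91.106, 20.546, 0.682, 0, -70.136, -16.507], TCP at [0.179, 0.651, 0.227] pointing down, gripper open.
Joint ranges: [-176.03, 176.03], [-82.01, 121.73], [-58.28, 71.71], [-173.87, 95.51], [-174.79, -0.11], [-173.66, 173.66]. Speed limits (degrees/s): [136.94, 136.94, 172.46, 180, 180, 180].

INTERFACE

Orientations are given as [roll, pitch, yaw] about the fixed x, y, z axes, in that order (R = Rz(yaw) Ry(pitch) Rx(roll)).
In Python, from plant import sensors, cams, job gives the robot as it stands.
- The arm moves only by the tool move_arm, never from a script. Its argument "commands" is a list of rows, each a list of 7 numbers: the finger opening in cm, from 0 to 8.76, then the shift along the tool's x, y, z in cm, then the turn, a rotation vector about the tool's x, y, z in rad. In form: [[hand, x, y, z, wx, wy, wz], ...]. A call has exactly 8 rows; each row is the pose to reach, as a shift and turn from the pose commanded when the call began, along the tool's axes at that moment; what a row does not reach only later rows make up. A row lasts 1/8 s, in which the tool goes at most 62.5 mm and 10.7 degrees, less where a joint would pass 70% of its speed; a pose out of reach is approached as far as the arm can. A call with a gripper value outside its range is refused whole. The fingers move at their own pace and stop on an object; the grip force is fixed at half the most. Time passes only in rows, so rows that repeat a pose let the fingers close, or fill a call up. It gives the time, the measured TCP pose, the force and the opening at its end, in the units of the state.
- sensors.get_obs(): the state, without advancing time (a new reading comes with each control period).
- cams.snapshot(name): name is "side" or "top"; returns a dict with "frame" (480x640x3 uint8, red, green, blue), "camera_matrix" (3x3 intrinsics, pixels), "R" (3x3) and "t" (3): a world point X has camera coordinates R X + t. Camera axes: x right, y down, z forward; pixel columns grow to the right and rows downward; lengths in m; the calibration is good to about 2 mm. A picture is of the moment at which its call begins. There is no depth.
- job.close_job(): hands the job in, once; it reports no verdict.
The state is a dict: "clock": time; "joint_pos": joint angles; "qvel": joint speeds; "tau": joint torques, N m; "tool_pos": TCP position; "orientation": TCP orientation; "force": force on the tool from outside, world axes, zero at the start; "moment": the same for the moment, N m; "opening": finger opening in m.
Only numpy, scipy, OpenCV 4.12 (cv2) and the standard library are available. Lean on these libraries where they do the work, as an engineer would, in place of code of your own. Each camera call takes 0.05 s, during which the arm holds its last target.

## Working session

There is one attempt and no reset: what is moved stays moved. The work goes in short steps, Python scripts to look and compute and a tool call to move; the robot and the scene stay as the last step left them, time stands still between calls to the robot, and variables do not carry over. Pictures are saved under pics/ and viewed, and the job is handed in when it is done.

Besides the shell and the picture viewer there is one more tool, called after "Emit:" as name(argument=value, ...), one argument or row to a line, values as JSON. move_arm: Moves the arm, as the interface text tells. Its arguments: {"type":"object","properties":{"commands":{"type":"array"}},"required":["commands"]}

```bash
mkdir -p pics; ls
python3 - <<'E'
from plant import sensors, cams, job
import cv2,json,numpy as np
for n in ("side","top"):
    s=cams.snapshot(n); cv2.imwrite(f"pics/{n}0.png",s["frame"][:,:,::-1])
    np.savez(f"pics/{n}0.npz",**s)
    print(n,s["camera_matrix"],s["R"],s["t"], -s["R"].T@s["t"])
print(sensors.get_obs())
E
```

```text
pics
side [[550.17698383   0.         324.18532495]
 [  0.         550.17698383 246.02626066]
 [  0.           0.           1.        ]] [[ 0.82626834 -0.56296698  0.01867641]
 [-0.39792278 -0.60685773 -0.688027  ]
 [ 0.39867041  0.56106316 -0.72544471]] [-0.45988015  0.27866263  1.12404275] [ 0.04274802 -0.72044775  1.0157472 ]
top [[469.17312553   0.         326.73953653]
 [  0.         469.17312553 239.05493825]
 [  0.           0.           1.        ]] [[ 1.17409709e-02 -9.99931061e-01 -1.51580003e-04]
 [-9.98207526e-01 -1.17118366e-02 -5.86904465e-02]
 [ 5.86846252e-02  8.40391125e-04 -9.98276219e-01]] [0.00226961 0.54236523 1.12377521] [0.47541808 0.00767714 1.15367006]
{'clock': 0.1, 'joint_pos': array([ 9.11044203e+01,  2.05858559e+01,  6.37279916e-01, -1.68925300e-02,
       -7.01375269e+01, -1.65049659e+01]), 'qvel': array([ 0.11204006, -0.10398659,  0.0105004 ,  0.03605199,  0.03913306,
       -0.07952456]), 'tau': array([-5.29978624e-04, -5.84164023e+01,  2.93749970e+01,  7.01545313e+00,
        1.01309278e-02, -5.15830527e-05]), 'tool_pos': array([0.1791942 , 0.65029985, 0.22572246]), 'orientation': array([ 1.79912933e+02, -9.23723631e-03, -1.54062900e+01]), 'force': array([ 0.62994289, -1.35662994, -0.35471151]), 'moment': array([-0.01316012, -0.0358492 ,  0.0123408 ]), 'opening': 0.08738399770812627}
```

View pics/side0.png

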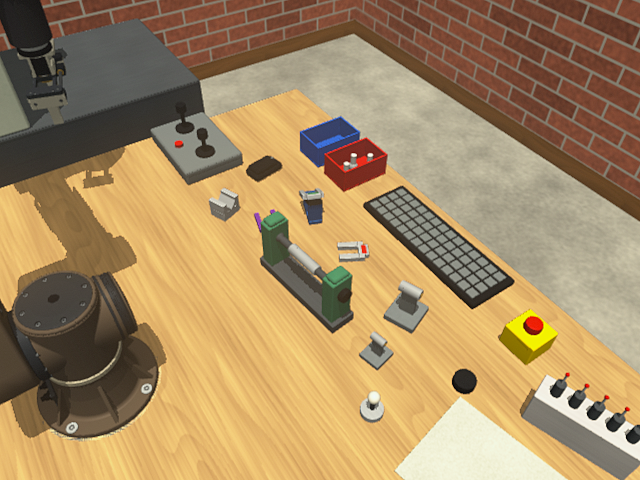

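View pics/top0.png

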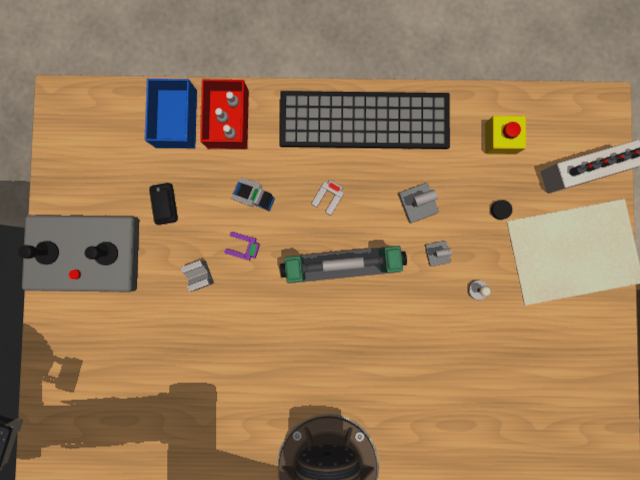

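The side view shows the rest with the gauge at about (312,205), purple look-alike at (262,220), red no-go at (353,250), larger master at (407,305), smaller at (376,348) and the centres at about (305,265). In the top view the same things are at (253,194), (241,246), (328,196), (420,200), (438,252) and (343,264).

I choose the green gauge at top (253,194) and the larger master at top (420,200). I'll check both in close crops.

Run:
```python
import cv2,numpy as np
t=cv2.imread("pics/top0.png"); s=cv2.imread("pics/side0.png")
def crop(im,x0,y0,w,h,k): return cv2.resize(im[y0:y0+h,x0:x0+w],None,fx=k,fy=k,interpolation=cv2.INTER_CUBIC)
a=crop(t,223,169,60,50,6); b=crop(s,285,175,60,50,6)
c=crop(t,390,175,60,50,6); d=crop(s,377,275,60,50,6)
cv2.imwrite("pics/crop0.png",np.vstack([np.hstack([a,b]),np.hstack([c,d])]))
e=crop(t,270,235,145,55,5); f=crop(s,250,200,120,140,4)
cv2.imwrite("pics/crop1.png",e);cv2.imwrite("pics/crop2.png",f)
```

```text
(no output)
```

View pics/crop0.png

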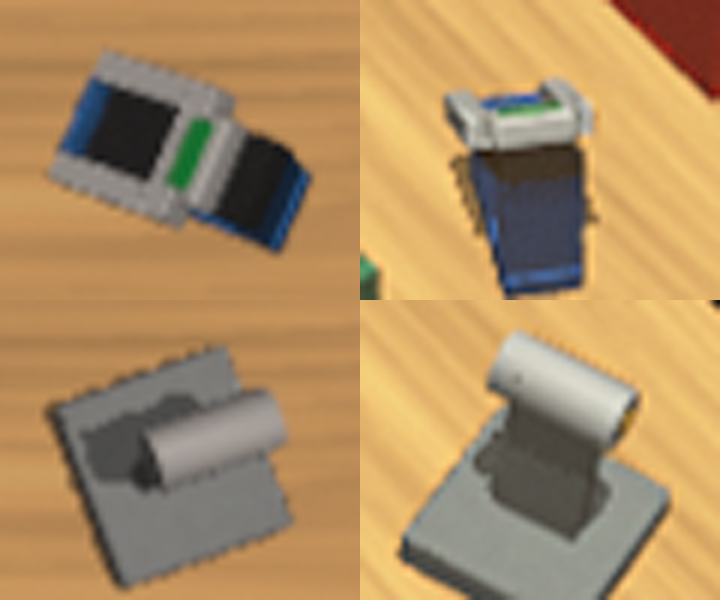

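View pics/crop1.png

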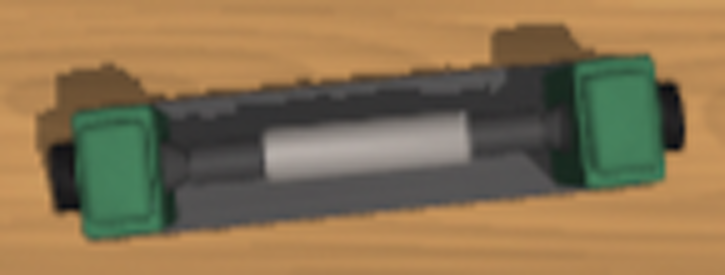

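View pics/crop2.png

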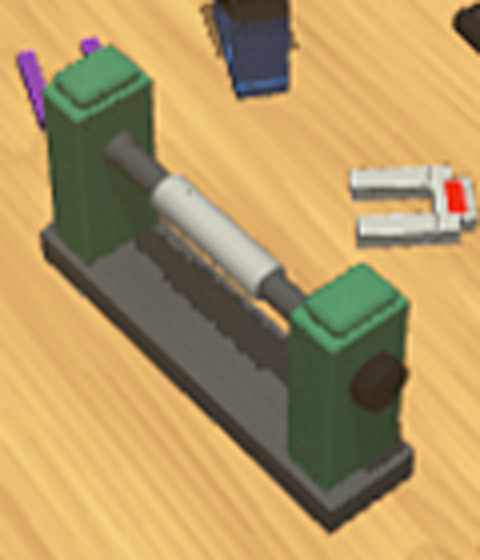

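```bash
cat > h.py <<'E'
import cv2,numpy as np
from scipy.optimize import least_squares, minimize
from scipy.spatial.transform import Rotation as Rot
def load(n,k=0):
    z=np.load(f"pics/{n}{k}.npz"); return {q:z[q] for q in z.files}
def proj(s,X):
    X=np.atleast_2d(X); c=X@s["R"].T+s["t"]; p=c@s["camera_matrix"].T
    return p[:,:2]/p[:,2:]
def ray(s,uv,z):
    d=s["R"].T@np.linalg.inv(s["camera_matrix"])@np.array([uv[0],uv[1],1]); C=-s["R"].T@s["t"]
    return C+d*(z-C[2])/d[2]
def box(x0,x1,y0,y1,z0,z1):
    P=np.array([[x,y,z] for x in(x0,x1) for y in(y0,y1) for z in(z0,z1)])
    E=[(i,j) for i in range(8) for j in range(i) if bin(i^j).count('1')==1]
    return [(P[i],P[j]) for i,j in E]
def place(segs,x,y,yaw):
    R=Rot.from_euler('z',yaw,degrees=True).as_matrix(); t=np.array([x,y,0])
    return [(R@a+t,R@b+t) for a,b in segs]
def circ(r,y,zc,n=32):
    a=np.linspace(0,2*np.pi,n+1); P=np.c_[r*np.cos(a),0*a+y,zc+r*np.sin(a)]
    return list(zip(P[:-1],P[1:]))
def draw(s,segs,x0,y0,w,h,k,col=(0,0,255)):
    im=cv2.resize(np.ascontiguousarray(s["frame"][y0:y0+h,x0:x0+w,::-1]),None,fx=k,fy=k,interpolation=cv2.INTER_CUBIC)
    for a,b in segs:
        p=proj(s,[a,b]); p=((p-[x0,y0]+0.5)*k-0.5)
        cv2.line(im,tuple(int(v*8) for v in p[0]),tuple(int(v*8) for v in p[1]),col,1,cv2.LINE_AA,3)
    return im
E
python3 - <<'E'
from h import *
T=load("top")
for n,uv,z in [("master basecentre",(419.0,202.6),.018),("plug end l",(415.8,202),.09),("plug end r",(436,193.5),.09),("jl",(323.5,266),.11),("jr",(363,263),.11),("stockL",(294,268),.16),("stockR",(393.5,259),.16),("feet",(235,188),.045),("crown",(262,198),.09)]:
    print(n,ray(T,uv,z).round(4))
E
```

```text
master basecentre [ 0.6338 -0.215   0.018 ]
plug end l [ 0.625  -0.1936  0.09  ]
plug end r [ 0.6451 -0.2397  0.09  ]
jl [0.4767 0.015  0.11  ]
jr [ 0.4844 -0.0726  0.11  ]
stockL [0.4717 0.077  0.16  ]
stockR [ 0.4932 -0.1333  0.16  ]
feet [0.6599 0.2286 0.045 ]
crown [0.6301 0.1575 0.09  ]
```

```bash
cat > fit.py <<'E'
from h import *
import sys
def cylsil(s,r,y0,y1,zc,pose):
    # silhouettes lines of the cylinder, in body frame, for camera s
    x,y,yaw=pose; R=Rot.from_euler('z',yaw,degrees=True).as_matrix()
    C=R.T@(-s["R"].T@s["t"]-np.array([x,y,0])); d=np.array([C[0],C[2]-zc]); D=np.hypot(*d); a=np.arctan2(d[1],d[0]); b=np.arccos(r/D)
    return [(np.array([r*np.cos(a+k*b),y0,zc+r*np.sin(a+k*b)]),np.array([r*np.cos(a+k*b),y1,zc+r*np.sin(a+k*b)])) for k in(-1,1)]
def topedges(b): 
    z=max(a[2] for a,_ in b); return [e for e in b if e[0][2]==z and e[1][2]==z]
def master(s,p,full=False):
    S=topedges(box(-.04,.04,-.0375,.0375,0,.018))+cylsil(s,.0125,-.025,.025,.09,p)
    if full: S+=circ(.0125,-.025,.09)+circ(.0125,.025,.09)
    return place(S,*p)
def centres(s,p,full=False):
    S=topedges(box(-.032,.032,-.135,.135,0,.025))+cylsil(s,.0125,-.045,.045,.11,p)
    if full: S+=circ(.0125,-.045,.11)+circ(.0125,.045,.11)+topedges(box(-.028,.028,.09,.146-.0,0,.16))+topedges(box(-.028,.028,-.146,-.09,0,.16))
    return place(S,*p)
def gaugeR(yaw):
    c,s=np.cos(np.radians(yaw)),np.sin(np.radians(yaw)); q=np.radians(30)
    z=np.array([np.cos(q)*c,np.cos(q)*s,np.sin(q)]); x=-np.array([-np.sin(q)*c,-np.sin(q)*s,np.cos(q)])
    return np.c_[x,np.cross(z,x),z]
OUT=[(-.028,-.045),(-.016,-.045),(-.016,.005),(.016,.005),(.016,-.045),(.028,-.045),(.028,.019),(.019,.031),(-.019,.031),(-.028,.019)]
def gauge(s,p,full=False):
    R=gaugeR(p[3]); t=np.array(p[:3]); S=[]
    for xx in ((-.007,.007) if full else (-.007,)):
        P=[R@np.array([xx,a,b])+t for a,b in OUT]; S+=list(zip(P,P[1:]+P[:1]))
    return S
def gmag(s,sig=0.8):
    g=cv2.GaussianBlur(s["frame"],(0,0),sig).astype(float)
    gx=cv2.Sobel(g,cv2.CV_64F,1,0);gy=cv2.Sobel(g,cv2.CV_64F,0,1)
    m=np.sqrt((gx**2+gy**2).sum(2)); return np.minimum(m,200).astype(np.float32)
def score(p,model,cams,G):
    v=0
    for s,g in zip(cams,G):
        P=[]
        for a,b in model(s,p):
            P.append(np.linspace(a,b,max(4,int(np.linalg.norm(a-b)/.001))))
        q=proj(s,np.vstack(P)).astype(np.float32)
        v+=cv2.remap(g,q[:,0].reshape(-1,1),q[:,1].reshape(-1,1),cv2.INTER_LINEAR).mean()
    return -v
def fit(model,p0,cams):
    p=np.array(p0,float)
    for sig in (2.,1.2,.8):
        G=[gmag(s,sig) for s in cams]
        sc=np.array([.004,.004,3] if len(p)==3 else [.004,.004,.004,3])*min(1,sig)
        f=lambda q:score(p+q*sc,model,cams,G)
        sim=np.vstack([np.zeros(len(p)),np.eye(len(p))])
        r=minimize(f,np.zeros(len(p)),method='Nelder-Mead',options=dict(initial_simplex=sim-0.25,xatol=1e-3,fatol=1e-3)); p=p+r.x*sc
    return p,r.fun
E
python3 - <<'E'
from fit import *
T,S=load("top"),load("side")
J=[("m",master,(.634,-.216,23.5)),("c",centres,(.481,-.0288,5)),("g",gauge,(.645,.19,.075,-113))]
for n,m,p0 in J:
    for cs in ([T,S],[T],[S]):
        p,f=fit(m,p0,cs); print(n,p.round(4),round(f,1))
        if len(cs)==2: pb=p
    w=((380,170,80,60,6),(370,270,80,65,6)) if n=="m" else ((270,235,145,55,5),(250,200,120,140,4)) if n=="c" else ((218,165,70,55,8),(280,170,70,60,8))
    cv2.imwrite(f"pics/fit_{n}_t.png",draw(T,m(T,pb,True),*w[0])); cv2.imwrite(f"pics/fit_{n}_s.png",draw(S,m(S,pb,True),*w[1]))
E
cd pics
python3 - <<'E'
import cv2,numpy as np
def pad(a,h): return cv2.copyMakeBorder(a,0,h-a.shape[0],0,0,cv2.BORDER_CONSTANT)
for n in "mcg":
    a,b=cv2.imread(f"fit_{n}_t.png"),cv2.imread(f"fit_{n}_s.png")
    if n=="c": continue
    h=max(a.shape[0],b.shape[0]); o=np.hstack([pad(a,h),pad(b,h)]); k=min(1,800/o.shape[1]); cv2.imwrite(f"fit_{n}.png",cv2.resize(o,None,fx=k,fy=k,interpolation=cv2.INTER_AREA))
E
```

```text
m [ 0.635  -0.2143 20.9675] -355.7
m [ 0.6351 -0.2145 21.3023] -161.4
m [ 0.635  -0.2141 20.5544] -194.7
c [ 0.4825 -0.0359  6.2922] -320.1
c [ 0.4825 -0.0286  6.3929] -183.1
c [ 0.4779 -0.0278  1.6554] -141.8
g [ 6.419000e-01  1.837000e-01  6.630000e-02 -1.127099e+02] -370.0
g [ 6.402000e-01  1.816000e-01  7.940000e-02 -1.126478e+02] -182.7
g [ 6.496000e-01  1.964000e-01  2.680000e-02 -1.190546e+02] -168.8
```

View pics/fit_m.png

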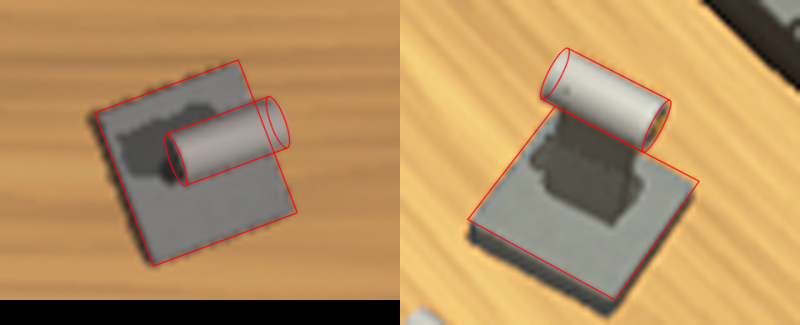

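View pics/fit_g.png

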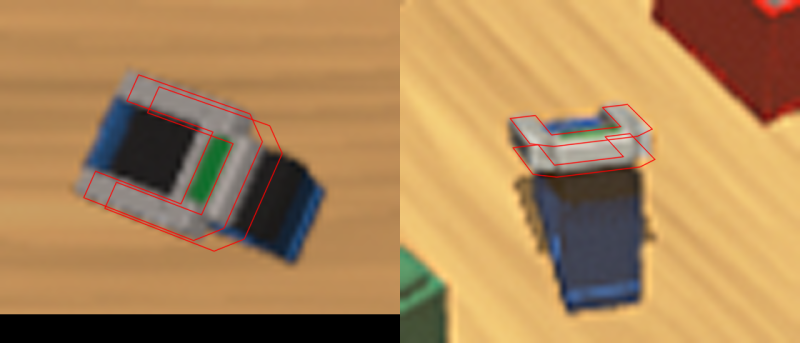

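View pics/fit_c_t.png

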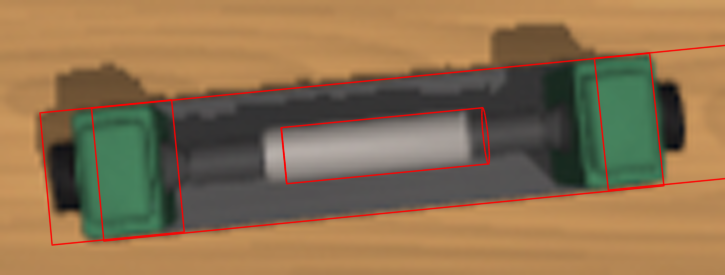

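View pics/fit_c_s.png

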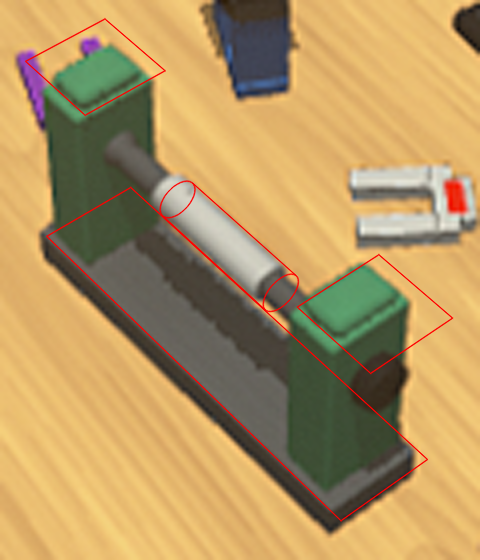

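Run:
```python
from fit import *
T,S=load("top"),load("side")
def grid(s,x0,y0,w,h,k,fn):
    im=draw(s,[],x0,y0,w,h,k)
    for u in range(x0,x0+w,5):
        c=int((u-x0+.5)*k); cv2.line(im,(c,0),(c,im.shape[0]),(255,255,0) if u%10==0 else (120,120,0),1); 
        if u%10==0: cv2.putText(im,str(u),(c+1,10),0,.4,(0,0,255),1)
    for v in range(y0,y0+h,5):
        c=int((v-y0+.5)*k); cv2.line(im,(0,c),(im.shape[1],c),(255,255,0) if v%10==0 else (120,120,0),1)
        if v%10==0: cv2.putText(im,str(v),(0,c-1),0,.4,(0,0,255),1)
    cv2.imwrite(fn,im)
grid(T,228,173,50,40,16,"pics/gt.png"); grid(S,294,182,46,44,13,"pics/gs.png")
```

```text
(no output)
```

View pics/gt.png

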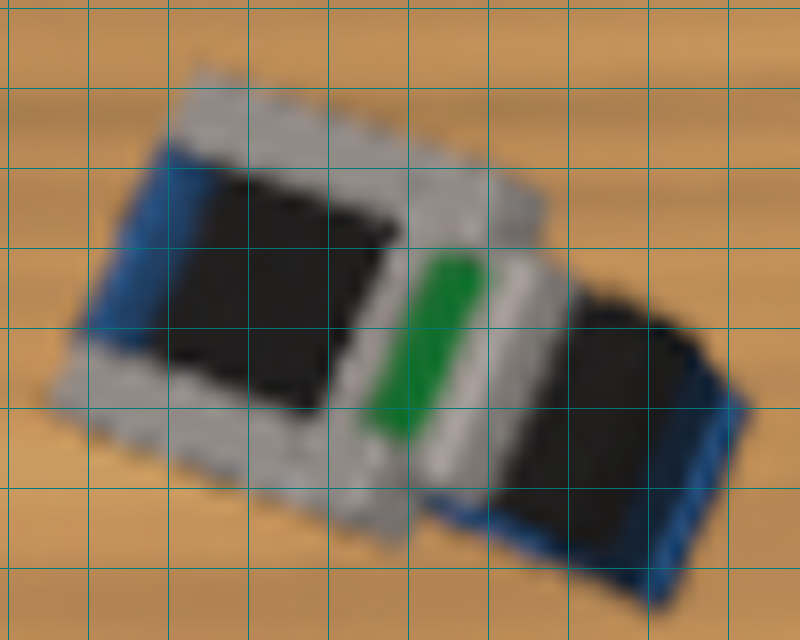

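View pics/gs.png

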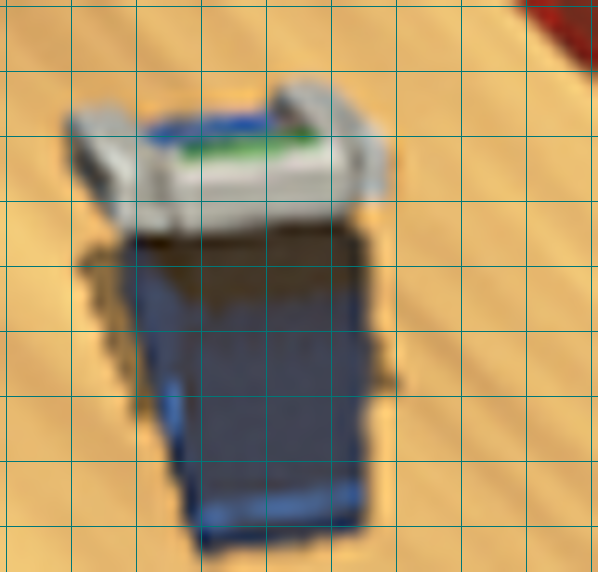

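```bash
python3 - <<'E'
s=open('fit.py').read()
s=s.replace("(.028,.019),(.019,.031),(-.019,.031),(-.028,.019)]","(.028,.019),(.019,.019),(.019,.031),(-.019,.031),(-.019,.019),(-.028,.019)]")
s=s.replace("    return S\ndef gmag","""    if not full:
        for (a,b),(c,d) in (((-.019,.031),(.019,.031)),((-.028,.019),(-.019,.019)),((.028,.019),(.019,.019))):
            S+=[(R@np.array([.007,a,b])+t,R@np.array([.007,c,d])+t)]
    else: S+=[(R@np.array([.007,a,b])+t,R@np.array([-.007,a,b])+t) for a,b in OUT]
    return S
def gmag""")
s=s.replace("if full: S+=circ(.0125,-.045,.11)+circ(.0125,.045,.11)+topedges(box(-.028,.028,.09,.146-.0,0,.16))+topedges(box(-.028,.028,-.146,-.09,0,.16))",
"S+=circ(.0125,-.045,.11)+circ(.0125,.045,.11)\n    if full: S+=topedges(box(-.028,.028,.09,.128,0,.15))+topedges(box(-.028,.028,-.128,-.09,0,.15))")
open('fit.py','w').write(s)
E
python3 - <<'E'
from fit import *
T,S=load("top"),load("side")
J=[("c",centres,[(.481,-.0288,5),(.481,-.0288,3),(.481,-.0268,7)]),("g",gauge,[(.642,.184,.067,-113),(.645,.19,.07,-114),(.64,.182,.075,-115)])]
for n,m,P0 in J:
    best=None
    for cs in ([T,S],[T],[S]):
      for p0 in P0:
        p,f=fit(m,p0,cs); print(n,len(cs),p.round(4),round(f,1))
        if len(cs)==2 and (best is None or f<best): best,pb=f,p
    w=((270,235,145,55,5),(250,200,120,140,4)) if n=="c" else ((223,168,60,50,8),(285,175,60,50,8))
    a,b=draw(T,m(T,pb,True),*w[0]),draw(S,m(S,pb,True),*w[1])
    if n=="g": cv2.imwrite("pics/fit2_g.png",cv2.resize(np.hstack([a,b]),None,fx=.83,fy=.83,interpolation=cv2.INTER_AREA))
    else: cv2.imwrite("pics/fit2_ct.png",a);cv2.imwrite("pics/fit2_cs.png",b)
E
```

```text
c 2 [ 0.4819 -0.0283  6.3431] -334.1
c 2 [ 0.4819 -0.0283  6.2635] -334.0
c 2 [ 0.4819 -0.0283  6.3149] -334.0
c 1 [ 0.4827 -0.0282  6.3689] -184.1
c 1 [ 0.4826 -0.0282  6.407 ] -184.1
c 1 [ 0.4826 -0.0283  6.3525] -184.1
c 1 [ 0.4782 -0.0279  1.8236] -149.3
c 1 [ 0.4782 -0.028   1.8299] -149.3
c 1 [ 0.4803 -0.0288  6.5259] -156.0
g 2 [ 6.436000e-01  1.886000e-01  6.250000e-02 -1.138862e+02] -364.5
g 2 [ 6.442000e-01  1.883000e-01  6.300000e-02 -1.115887e+02] -364.5
g 2 [ 6.440000e-01  1.885000e-01  6.250000e-02 -1.127297e+02] -364.7
g 1 [ 6.438000e-01  1.876000e-01  6.700000e-02 -1.118043e+02] -177.9
g 1 [ 6.431000e-01  1.866000e-01  7.210000e-02 -1.116988e+02] -178.1
g 1 [ 6.423000e-01  1.860000e-01  7.620000e-02 -1.120705e+02] -178.0
g 1 [ 6.434000e-01  1.897000e-01  6.200000e-02 -1.147656e+02] -189.7
g 1 [ 6.461000e-01  1.937000e-01  5.790000e-02 -1.141727e+02] -189.9
g 1 [   0.8456    0.5263   -0.2826 -113.373 ] -190.7
```

View pics/fit2_g.png

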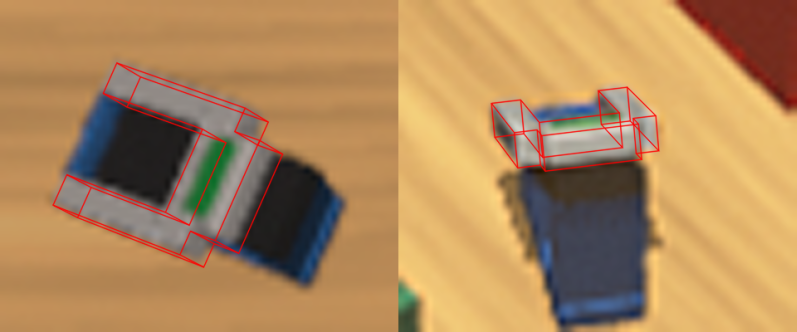

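View pics/fit2_ct.png

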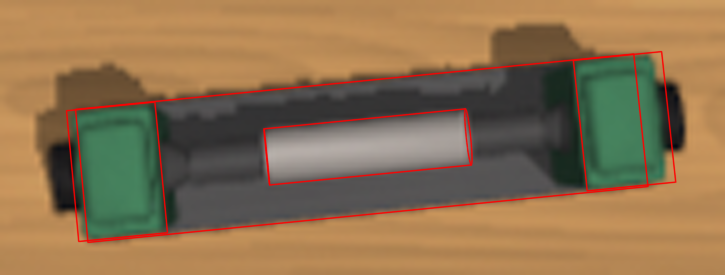

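View pics/fit2_cs.png

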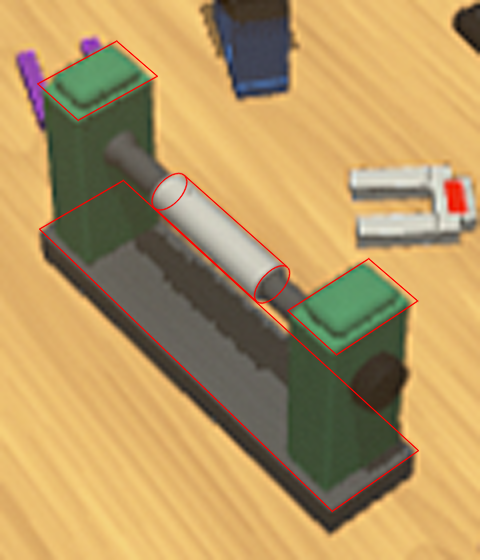

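The close crop shows the green patch on the gauge that lies on the blue rest, so the choice holds. The fitted mid height of 62.5 mm agrees with the 62.6 mm I get from the rest geometry. The master fit matches in both cameras. Next I'll refine the journal yaw and set up a move planner.

```bash
cat > plan.py <<'E'
import sys,numpy as np
from scipy.spatial.transform import Rotation as Rot
from plant import sensors
def state():
    o=sensors.get_obs(); print("t",round(o["clock"],2),"tcp",o["tool_pos"].round(4),"rpy",o["orientation"].round(2),"F",o["force"].round(1),"M",o["moment"].round(2),"op",round(o["opening"],4),"j",o["joint_pos"].round(1)); return o
def delta(o,pos,rpy):
    R=Rot.from_euler('xyz',o["orientation"],degrees=True); R1=Rot.from_euler('xyz',rpy,degrees=True)
    d=R.inv().apply(np.array(pos)-o["tool_pos"])*100; w=(R.inv()*R1).as_rotvec()
    print("shift cm",d.round(3),"len",np.linalg.norm(d).round(2),"rot",w.round(4),"deg",np.degrees(np.linalg.norm(w)).round(1)); return d,w
def rows(o,pos,rpy,hand,n=7,turn=1.0):
    d,w=delta(o,pos,rpy)
    for k in range(1,9):
        f=min(1,k/n); print([hand]+(d*f).round(2).tolist()+(w*f*turn).round(3).tolist(),end=',')
    print()
E
python3 - <<'E'
from fit import *
from plan import *
T,S=load("top"),load("side")
# journal axis by bright blob
for nm,s,(x0,y0,w,h) in (("t",T,(318,250,52,30)),("s",S,(285,240,38,36))):
    f=cv2.cvtColor(s["frame"],cv2.COLOR_RGB2HSV)[y0:y0+h,x0:x0+w]
    m=((f[...,2]>105)&(f[...,1]<60)).astype(np.uint8)
    n,l,st,c=cv2.connectedComponentsWithStats(m); i=1+st[1:,4].argmax(); ys,xs=np.nonzero(l==i)
    P=np.c_[xs,ys].astype(float); cc=P.mean(0); ev,V=np.linalg.eigh(np.cov((P-cc).T)); d=V[:,1]
    c=cc+[x0,y0]; a,b=ray(s,c-d*15,.11),ray(s,c+d*15,.11); print(nm,st[i],c.round(2),ray(s,c,.114).round(4),"shaft dir deg",np.degrees(np.arctan2(*(b-a)[1::-1]))%180)
gm=np.array([.644,.1885,.0626]); yaw=-112.9; Rg=gaugeR(yaw)
o=state()
rpy=[180,30,yaw]; zt=Rot.from_euler('xyz',rpy,degrees=True).as_matrix()[:,2]
print("zt",zt, "in gauge",Rg.T@zt)
tcp=gm+Rg@[0,0,.006]+.019*zt; pre=tcp-.1*zt; print("tcp",tcp,"pre",pre)
rows(o,pre+[0,0,.06],rpy,8.7,8,)
E
```

```text
t [  5   8  41  13 402] [342.94 264.18] [ 0.4813 -0.0279  0.114 ] shaft dir deg 95.77641158470763
s [  3   4  32  30 358] [302.89 257.53] [ 0.4791 -0.0262  0.114 ] shaft dir deg 96.5244376360779
t 0.1 tcp [0.1792 0.6503 0.2257] rpy [ 1.7991e+02 -1.0000e-02 -1.5410e+01] F [ 0.6 -1.4 -0.4] M [-0.01 -0.04  0.01] op 0.0874 j [ 91.1  20.6   0.6  -0.  -70.1 -16.5]
zt [ 0.19456198  0.4605927  -0.8660254 ] in gauge [ 5.00000000e-01 -8.17237657e-17 -8.66025404e-01]
tcp [0.64567473 0.19246464 0.04914552] pre [0.62621853 0.14640537 0.13574806]
shift cm [56.482 36.698  3.062] len 67.43 rot [ 0.4454 -0.3911  1.6583] deg 100.9
[8.7, 7.06, 4.59, 0.38, 0.056, -0.049, 0.207],[8.7, 14.12, 9.17, 0.77, 0.111, -0.098, 0.415],[8.7, 21.18, 13.76, 1.15, 0.167, -0.147, 0.622],[8.7, 28.24, 18.35, 1.53, 0.223, -0.196, 0.829],[8.7, 35.3, 22.94, 1.91, 0.278, -0.244, 1.036],[8.7, 42.36, 27.52, 2.3, 0.334, -0.293, 1.244],[8.7, 49.42, 32.11, 2.68, 0.39, -0.342, 1.451],[8.7, 56.48, 36.7, 3.06, 0.445, -0.391, 1.658],
```

Emit:
move_arm(
  commands=[
    [8.7,4.5,2.9,0.25,0.035,-0.03,0.13],
    [8.7,9.0,5.9,0.5,0.07,-0.06,0.265],
    [8.7,13.6,8.8,0.75,0.107,-0.094,0.4],
    [8.7,18.1,11.7,1.0,0.143,-0.125,0.53],
    [8.7,22.6,14.7,1.2,0.178,-0.156,0.66],
    [8.7,27.1,17.6,1.5,0.214,-0.188,0.8],
    [8.7,31.6,20.5,1.7,0.25,-0.219,0.93],
    [8.7,36.0,23.4,2.0,0.285,-0.25,1.06],
  ],
)

```text
clock: 1.1
tool_pos: [0.465, 0.328, 0.2066]
orientation: [-173.3, 19.7, -75.9]
force: [0.8, 0.3, -0.2]
opening: 0.0868
```

Run:
```python
from plan import *
o=state(); rows(o,[.6262,.1464,.1657],[180,30,-112.9],8.7,7)
```

```text
t 1.1 tcp [0.465  0.328  0.2066] rpy [-173.33   19.73  -75.91] F [ 0.8  0.3 -0.2] M [-1.07  0.01 -0.03] op 0.0868 j [ 45.    5.3 -18.4 -17.  -51.3 -23.2]
shift cm [ 21.656 -11.533  -2.099] len 24.62 rot [ 0.159  -0.1382  0.5943] deg 36.1
[8.7, 3.09, -1.65, -0.3, 0.023, -0.02, 0.085],[8.7, 6.19, -3.3, -0.6, 0.045, -0.039, 0.17],[8.7, 9.28, -4.94, -0.9, 0.068, -0.059, 0.255],[8.7, 12.37, -6.59, -1.2, 0.091, -0.079, 0.34],[8.7, 15.47, -8.24, -1.5, 0.114, -0.099, 0.425],[8.7, 18.56, -9.89, -1.8, 0.136, -0.118, 0.509],[8.7, 21.66, -11.53, -2.1, 0.159, -0.138, 0.594],[8.7, 21.66, -11.53, -2.1, 0.159, -0.138, 0.594],
```

Emit:
move_arm(
  commands=[
    [8.7,3.1,-1.65,-0.3,0.023,-0.02,0.085],
    [8.7,6.2,-3.3,-0.6,0.045,-0.04,0.17],
    [8.7,9.3,-4.95,-0.9,0.068,-0.06,0.255],
    [8.7,12.4,-6.6,-1.2,0.09,-0.08,0.34],
    [8.7,15.5,-8.25,-1.5,0.114,-0.1,0.425],
    [8.7,18.6,-9.9,-1.8,0.136,-0.118,0.51],
    [8.7,21.65,-11.55,-2.1,0.159,-0.138,0.594],
    [8.7,21.65,-11.55,-2.1,0.159,-0.138,0.594],
  ],
)

```text
clock: 2.1
tool_pos: [0.6268, 0.1465, 0.1645]
orientation: [179.9, 29.8, -112.9]
force: [0.0, 0.1, 0.6]
opening: 0.0868
```

Run:
```python
from plan import *
from plant import cams
import cv2
o=state()
for n in ("side","top"):
    s=cams.snapshot(n); cv2.imwrite(f"pics/{n}1.png",s["frame"][:,:,::-1]); np.savez(f"pics/{n}1.npz",**s)
from h import *
a=draw(load("top",1),[],210,150,80,80,5);b=draw(load("side",1),[],270,130,80,80,5)
cv2.imwrite("pics/c1.png",np.hstack([a,b]))
rows(o,[.6457,.1925,.0491],[180,30,-112.9],8.7,6)
```

```text
t 2.1 tcp [0.6268 0.1465 0.1645] rpy [ 179.95   29.85 -112.88] F [0.  0.1 0.6] M [-1.42  0.65  0.01] op 0.0868 j [ 14.4  14.8 -10.6 -31.2 -50.  -20. ]
shift cm [ 1.435  0.038 12.487] len 12.57 rot [ 0.0011 -0.0027  0.0004] deg 0.2
[8.7, 0.24, 0.01, 2.08, 0.0, -0.0, 0.0],[8.7, 0.48, 0.01, 4.16, 0.0, -0.001, 0.0],[8.7, 0.72, 0.02, 6.24, 0.001, -0.001, 0.0],[8.7, 0.96, 0.03, 8.32, 0.001, -0.002, 0.0],[8.7, 1.2, 0.03, 10.41, 0.001, -0.002, 0.0],[8.7, 1.44, 0.04, 12.49, 0.001, -0.003, 0.0],[8.7, 1.44, 0.04, 12.49, 0.001, -0.003, 0.0],[8.7, 1.44, 0.04, 12.49, 0.001, -0.003, 0.0],
```

View pics/c1.png

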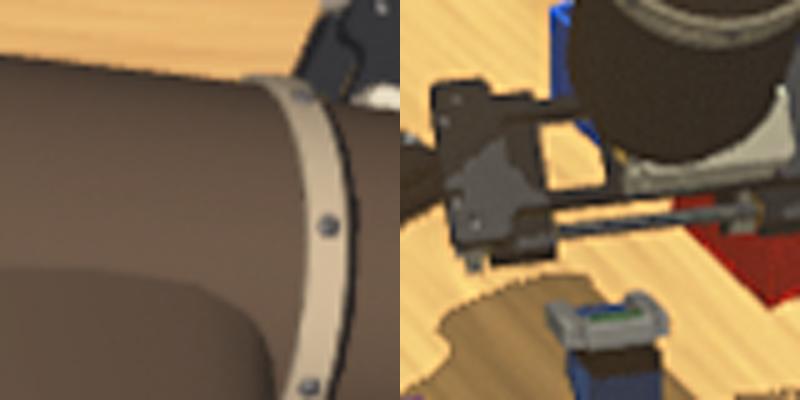

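View pics/side1.png

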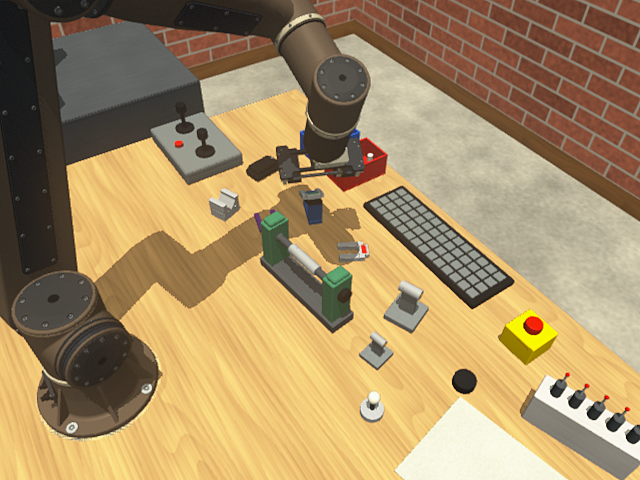

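Run:
```python
from h import *
S=load("side",1)
R=Rot.from_euler('xyz',[179.95,29.85,-112.88],degrees=True).as_matrix(); t=np.array([.6268,.1465,.1645])
print(proj(S,[t, t-.05*R[:,2], t+.044*R[:,1], t-.044*R[:,1], t+R@[.0,.0,.12]]))
```

```text
[[315.38705511 174.89101521]
 [317.51983266 167.07467161]
 [297.50787391 176.91219954]
 [333.09055544 172.88969104]
 [310.84564908 191.53465914]]
```

The hand is above the rest, with a finger each side of the gauge at about (290,170) and (350,165) in the side view. I'll go down along the tool axis.

Emit:
move_arm(
  commands=[
    [8.7,0.5,0.0,2.0,0,0,0],
    [8.7,0.9,0.0,4.2,0,0,0],
    [8.7,1.4,0.0,6.2,0,0,0],
    [8.7,1.4,0.04,8.3,0.001,-0.002,0],
    [8.7,1.4,0.04,10.4,0.001,-0.003,0],
    [8.7,1.4,0.04,11.5,0.001,-0.003,0],
    [8.7,1.4,0.04,12.5,0.001,-0.003,0],
    [8.7,1.4,0.04,12.5,0.001,-0.003,0],
  ],
)

```text
clock: 3.2
tool_pos: [0.6453, 0.1952, 0.0501]
orientation: [-179.9, 30.1, -112.6]
force: [1.0, 0.4, 1.1]
opening: 0.087
```

Run:
```python
from plan import *
from plant import cams
import cv2
o=state()
s=cams.snapshot("side"); np.savez(f"pics/side2.npz",**s)
from h import *
cv2.imwrite("pics/c2.png",draw(load("side",2),[],260,140,110,90,7))
delta(o,[.6457,.1925,.0491],[180,30,-112.9])
```

```text
t 3.2 tcp [0.6453 0.1952 0.0501] rpy [-179.91   30.06 -112.62] F [1.  0.4 1.1] M [-1.47  0.58 -0.01] op 0.087 j [ 17.5  24.4 -12.2 -37.3 -39.1 -13.7]
shift cm [ 0.253 -0.145 -0.029] len 0.29 rot [0.0009 0.0011 0.0042] deg 0.3
```

View pics/c2.png

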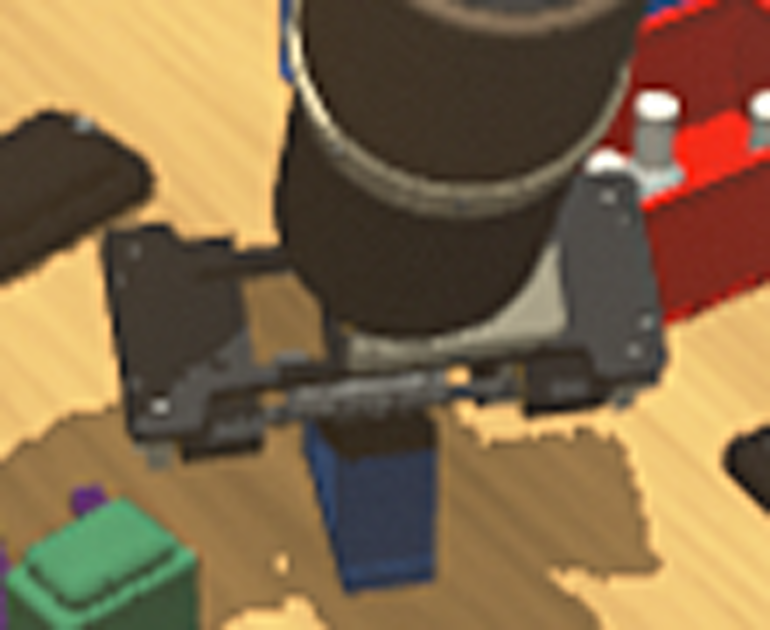

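Emit:
move_arm(
  commands=[
    [8.7,0.2,0,0,0,0,0.004],
    [7.5,0.2,0,0,0,0,0.004],
    [6.5,0.2,0,0,0,0,0.004],
    [6.0,0.2,0,0,0,0,0.004],
    [5.7,0.2,0,0,0,0,0.004],
    [5.0,0.2,0,0,0,0,0.004],
    [5.0,0.2,0,0,0,0,0.004],
    [5.0,0.2,0,0,0,0,0.004],
  ],
)

```text
clock: 4.25
tool_pos: [0.6451, 0.1932, 0.0499]
orientation: [-180.0, 30.1, -112.9]
force: [2.2, -2.0, 1.1]
opening: 0.0559
```

Run:
```python
from plan import *
o=state()
```

```text
t 4.25 tcp [0.6451 0.1932 0.0499] rpy [-179.95   30.1  -112.87] F [ 2.2 -2.   1.1] M [-2.1  -0.1  -0.52] op 0.0559 j [ 17.3  24.4 -12.3 -37.4 -39.1 -13.7]
```

```bash
cat >> plan.py <<'E'
from fit import gaugeR
def tg():  # TCP & tool R in gauge frame from pickup estimate
    Rg=gaugeR(-112.87); Rt=Rot.from_euler('xyz',[180,30.1,-112.87],degrees=True).as_matrix()
    return Rg.T@(np.array([.6451,.1932,.0499])-np.array([.644,.1885,.0626])), Rg.T@Rt
def tool_for(mid,xyaw,off=None):  # gauge upright, x_g heading xyaw
    p,Rr=tg(); p=p if off is None else off
    Rg=Rot.from_euler('z',xyaw,degrees=True).as_matrix()
    return np.array(mid)+Rg@p, Rot.from_matrix(Rg@Rr).as_euler('xyz',degrees=True)
E
python3 - <<'E'
from plan import *
o=state(); print(tg()[0])
print("lift"); rows(o,o["tool_pos"]+[-.02,-.01,.11],o["orientation"],5,7)
print(tool_for([.635,-.2143,.0975],-69)); print(tool_for([.635,-.2143,.1775],-69))
E
```

```text
t 4.25 tcp [0.6451 0.1932 0.0499] rpy [-179.95   30.1  -112.87] F [ 2.2 -2.   1.1] M [-2.1  -0.1  -0.52] op 0.0559 j [ 17.3  24.4 -12.3 -37.4 -39.1 -13.7]
[ 0.00861951 -0.00081309 -0.01047058]
lift
shift cm [ -4.047   1.446 -10.37 ] len 11.22 rot [0. 0. 0.] deg 0.0
[5, -0.58, 0.21, -1.48, 0.0, 0.0, 0.0],[5, -1.16, 0.41, -2.96, 0.0, 0.0, 0.0],[5, -1.73, 0.62, -4.44, 0.0, 0.0, 0.0],[5, -2.31, 0.83, -5.93, 0.0, 0.0, 0.0],[5, -2.89, 1.03, -7.41, 0.0, 0.0, 0.0],[5, -3.47, 1.24, -8.89, 0.0, 0.0, 0.0],[5, -4.05, 1.45, -10.37, 0.0, 0.0, 0.0],[5, -4.05, 1.45, -10.37, 0.0, 0.0, 0.0],
(array([ 0.63732987, -0.22263839,  0.08702942]), array([180. , -29.9, -69. ]))
(array([ 0.63732987, -0.22263839,  0.16702942]), array([180. , -29.9, -69. ]))
```

Emit:
move_arm(
  commands=[
    [5,-0.3,0,-0.5,0,0,0],
    [5,-0.8,0.1,-1.5,0,0,0],
    [5,-1.4,0.3,-3.2,0,0,0],
    [5,-2.1,0.5,-5.0,0,0,0],
    [5,-2.8,0.8,-7.0,0,0,0],
    [5,-3.4,1.1,-8.8,0,0,0],
    [5,-4.0,1.4,-10.4,0,0,0],
    [5,-4.0,1.4,-10.4,0,0,0],
  ],
)

```text
clock: 5.25
tool_pos: [0.6255, 0.1828, 0.162]
orientation: [-179.8, 30.2, -112.8]
force: [-0.3, 0.5, -3.3]
opening: 0.0555
```

Run:
```python
from plan import *
o=state(); p,r=tool_for([.635,-.2143,.1975],-69); print(p,r)
d,w=delta(o,p,r)
rows(o,[.61,0.0,.205],[180,-5,-90],5,8)
```

```text
t 5.25 tcp [0.6255 0.1828 0.162 ] rpy [-179.83   30.2  -112.78] F [-0.3  0.5 -3.3] M [-1.92  0.77  0.03] op 0.0555 j [ 18.2  14.7 -11.4 -30.9 -47.3 -23.1]
[ 0.63732987 -0.22263839  0.18702942] [180.  -29.9 -69. ]
shift cm [ 30.655 -16.851 -20.691] len 40.64 rot [-0.0046  0.9944 -0.8003] deg 73.1
shift cm [ 12.925  -5.687 -12.482] len 18.85 rot [-0.0909  0.6056 -0.395 ] deg 41.8
[5, 1.62, -0.71, -1.56, -0.011, 0.076, -0.049],[5, 3.23, -1.42, -3.12, -0.023, 0.151, -0.099],[5, 4.85, -2.13, -4.68, -0.034, 0.227, -0.148],[5, 6.46, -2.84, -6.24, -0.045, 0.303, -0.198],[5, 8.08, -3.55, -7.8, -0.057, 0.379, -0.247],[5, 9.69, -4.26, -9.36, -0.068, 0.454, -0.296],[5, 11.31, -4.98, -10.92, -0.08, 0.53, -0.346],[5, 12.93, -5.69, -12.48, -0.091, 0.606, -0.395],
```

Emit:
move_arm(
  commands=[
    [5,1.6,-0.7,-1.6,-0.011,0.076,-0.05],
    [5,3.2,-1.4,-3.1,-0.023,0.151,-0.1],
    [5,4.85,-2.1,-4.7,-0.034,0.227,-0.148],
    [5,6.5,-2.8,-6.2,-0.045,0.303,-0.198],
    [5,8.1,-3.5,-7.8,-0.057,0.379,-0.247],
    [5,9.7,-4.3,-9.4,-0.068,0.454,-0.296],
    [5,11.3,-5.0,-10.9,-0.08,0.53,-0.346],
    [5,12.9,-5.7,-12.5,-0.091,0.606,-0.395],
  ],
)

```text
clock: 6.25
tool_pos: [0.6095, -0.0005, 0.2023]
orientation: [179.7, -5.2, -89.9]
force: [-0.6, 0.8, -2.8]
opening: 0.0554
```

Run:
```python
from plan import *
o=state(); p,r=tool_for([.635,-.2143,.1775],-69); print(p,r)
rows(o,p,r,5,7)
```

```text
t 6.25 tcp [ 6.095e-01 -5.000e-04  2.023e-01] rpy [179.69  -5.18 -89.9 ] F [-0.6  0.8 -2.8] M [ 0.49 -0.04 -0.  ] op 0.0554 j [ 21.3  15.7 -11.9   5.2 -64.7 -23.6]
[ 0.63732987 -0.22263839  0.16702942] [180.  -29.9 -69. ]
shift cm [21.813 -2.772  5.51 ] len 22.67 rot [ 0.116   0.4275 -0.3494] deg 32.3
[5, 3.12, -0.4, 0.79, 0.017, 0.061, -0.05],[5, 6.23, -0.79, 1.57, 0.033, 0.122, -0.1],[5, 9.35, -1.19, 2.36, 0.05, 0.183, -0.15],[5, 12.46, -1.58, 3.15, 0.066, 0.244, -0.2],[5, 15.58, -1.98, 3.94, 0.083, 0.305, -0.25],[5, 18.7, -2.38, 4.72, 0.099, 0.366, -0.3],[5, 21.81, -2.77, 5.51, 0.116, 0.428, -0.349],[5, 21.81, -2.77, 5.51, 0.116, 0.428, -0.349],
```

Emit:
move_arm(
  commands=[
    [5,3.1,-0.4,0.5,0.017,0.061,-0.05],
    [5,6.2,-0.8,1.2,0.033,0.122,-0.1],
    [5,9.3,-1.2,2.0,0.05,0.183,-0.15],
    [5,12.5,-1.6,2.8,0.066,0.244,-0.2],
    [5,15.6,-2.0,3.6,0.083,0.305,-0.25],
    [5,18.7,-2.4,4.5,0.1,0.366,-0.3],
    [5,21.8,-2.8,5.5,0.116,0.428,-0.349],
    [5,21.8,-2.8,5.5,0.116,0.428,-0.349],
  ],
)

```text
clock: 7.25
tool_pos: [0.6351, -0.2237, 0.1649]
orientation: [179.9, -29.8, -69.1]
force: [-0.1, -0.7, -3.4]
opening: 0.0558
```

Run:
```python
from plan import *
from plant import cams
import cv2
o=state(); p,r=tool_for([.635,-.2143,.1775],-69); delta(o,p,r)
for n in ("side","top"):
    s=cams.snapshot(n); np.savez(f"pics/{n}3.npz",**s)
from h import *
print(proj(load("side",3),[[.635,-.2143,.1775]]),proj(load("top",3),[[.635,-.2143,.1775]]))
cv2.imwrite("pics/c3.png",draw(load("side",3),[],360,200,110,120,5))
cv2.imwrite("pics/c3t.png",draw(load("top",3),[],370,140,110,100,5))
```

```text
t 7.25 tcp [ 0.6351 -0.2237  0.1649] rpy [179.86 -29.78 -69.14] F [-0.1 -0.7 -3.4] M [ 2.08  0.85 -0.09] op 0.0558 j [  8.2  15.8 -37.2  48.  -40.7 -25.6]
shift cm [ 0.091 -0.25  -0.198] len 0.33 rot [ 0.0036  0.0022 -0.0022] deg 0.3
[[416.23574277 262.56112185]] [[433.57156442 191.64269016]]
```

View pics/c3.png

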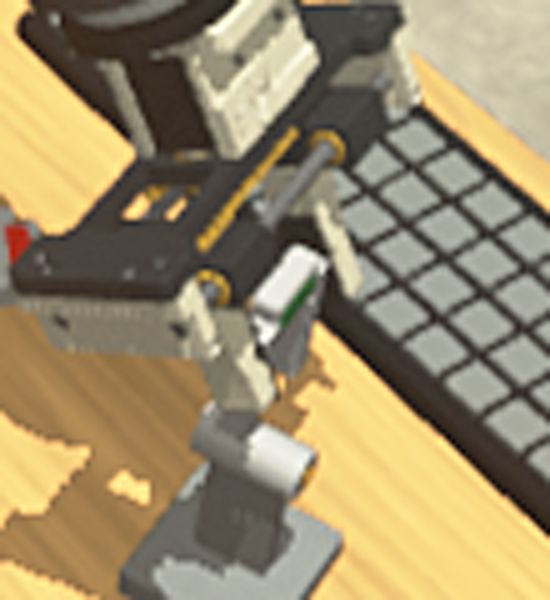

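View pics/c3t.png

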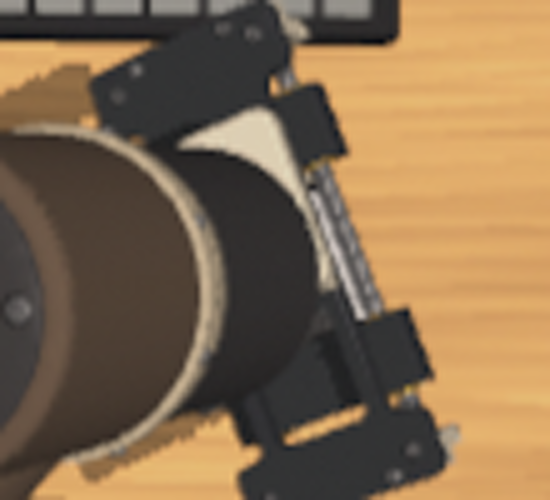

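```bash
cat >> plan.py <<'E'
from fit import OUT
def gsegs(mid,Rg):
    S=[]
    for xx in (-.007,.007):
        P=[Rg@np.array([xx,a,b])+mid for a,b in OUT]; S+=list(zip(P,P[1:]+P[:1]))
    return S+[(Rg@np.array([.007,a,b])+mid,Rg@np.array([-.007,a,b])+mid) for a,b in OUT]
def gauge_from_tool(pos,rpy,off=None,Rr=None):
    p,r=tg(); p=p if off is None else off; r=r if Rr is None else Rr
    Rg=Rot.from_euler('xyz',rpy,degrees=True).as_matrix()@r.T
    return np.array(pos)-Rg@p, Rg
E
python3 - <<'E'
from plan import *
from fit import *
S=load("side",3)
mid,Rg=gauge_from_tool([.6351,-.2237,.1649],[179.86,-29.78,-69.14]); print(mid,Rg.round(3))
im=draw(S,gsegs(mid,Rg)+master(S,(.635,-.2143,21),True),380,230,70,90,8); a=draw(S,[],380,230,70,90,8)
cv2.imwrite("pics/c3o.png",np.hstack([a,im])[:600,:][:, :1120] if 0 else cv2.resize(np.hstack([a,im]),None,fx=.71,fy=.71,interpolation=cv2.INTER_AREA))
E
```

```text
[ 0.63282922 -0.21536576  0.17538685] [[ 0.355  0.935  0.003]
 [-0.935  0.355 -0.001]
 [-0.002 -0.002  1.   ]]
```

View pics/c3o.png

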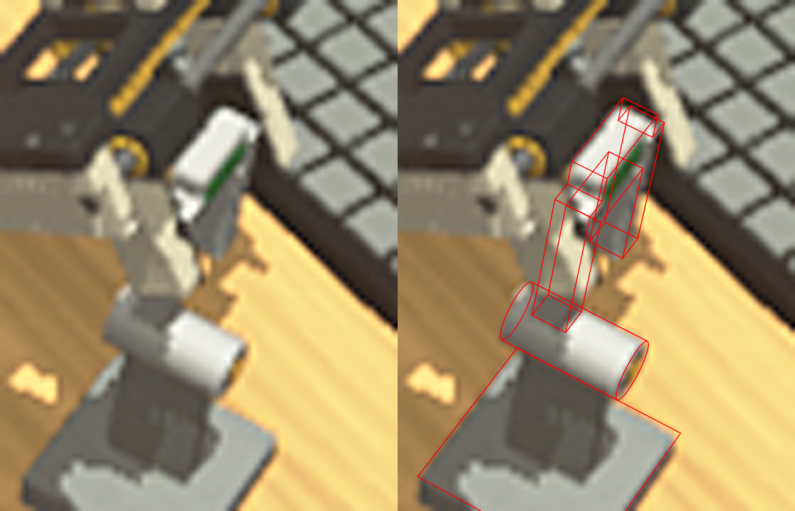

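Run:
```python
from fit import *
S=load("side",3)
cv2.imwrite("pics/c3z.png",draw(S,[],385,240,50,62,12)[:600])
```

```text
(no output)
```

View pics/c3z.png

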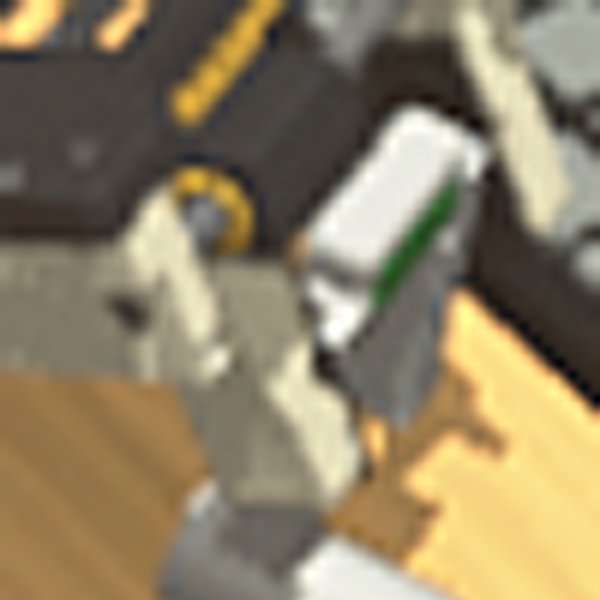

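Run:
```python
from plan import *
from fit import *
S=load("side",3)
mid,Rg=gauge_from_tool([.6351,-.2237,.1649],[179.86,-29.78,-69.14])
V=lambda x,y,z:np.array([x,y,z])/1000
E=[]
for a,b in [((-7,-19,31),(7,-19,31)),((7,-19,31),(7,19,31)),((7,19,31),(-7,19,31)),((-7,19,31),(-7,-19,31)),((7,28,19),(7,28,-45)),((7,16,-45),(7,28,-45)),((7,-19,31),(7,-19,19)),((7,19,31),(7,19,19)),((7,-28,19),(7,-19,19)),((7,16,-45),(7,16,5))]:
    E.append((V(*a),V(*b)))
P=np.vstack([np.linspace(Rg@a+mid,Rg@b+mid,20) for a,b in E]); q=proj(S,P)
for sig in (.7,1.,1.5):
    g=gmag(S,sig); best=[]
    for du in np.arange(-3,3.01,.25):
        for dv in np.arange(-3,3.01,.25):
            m=(q+[du,dv]).astype(np.float32); best.append((cv2.remap(g,m[:,:1].copy(),m[:,1:].copy(),cv2.INTER_LINEAR).mean(),du,dv))
    best.sort(reverse=True); print(sig,[tuple(np.round(b,2)) for b in best[:4]])
# image jacobian in gauge axes px/mm
J=(proj(S,mid+np.array([Rg[:,i]*.001 for i in range(3)]))-proj(S,mid)); print(J)
```

```text
0.7 [(np.float64(191.27), np.float64(-0.25), np.float64(0.25)), (np.float64(191.19), np.float64(-0.25), np.float64(0.5)), (np.float64(191.0), np.float64(0.0), np.float64(0.25)), (np.float64(190.89), np.float64(0.0), np.float64(0.5))]
1.0 [(np.float64(191.1), np.float64(0.25), np.float64(0.5)), (np.float64(191.02), np.float64(0.25), np.float64(0.25)), (np.float64(190.92), np.float64(0.0), np.float64(0.5)), (np.float64(190.87), np.float64(0.0), np.float64(0.25))]
1.5 [(np.float64(187.89), np.float64(0.75), np.float64(0.75)), (np.float64(187.82), np.float64(0.75), np.float64(0.5)), (np.float64(187.67), np.float64(0.5), np.float64(0.75)), (np.float64(187.61), np.float64(0.5), np.float64(1.0))]
[[ 0.43070384  0.2146339 ]
 [ 0.23262588 -0.29471791]
 [ 0.06934254 -0.32432888]]
```

The overlay agrees with the gauge to about 0.4 px in the side view, and the hand is 2.4 mm off across the plug. I'll correct that and lower to just above the plug.

Run:
```python
from plan import *
o=state(); p,r=tool_for([.635,-.2143,.1505],-69); print(p,r)
rows(o,p,r,5,6)
```

```text
t 7.35 tcp [ 0.6374 -0.2222  0.167 ] rpy [-179.86  -29.79  -69.26] F [ 0.5 -0.4 -1.7] M [2.09 0.61 0.01] op 0.0558 j [  8.3  15.7 -37.   47.8 -40.8 -25.6]
[ 0.63732987 -0.22263839  0.14002942] [180.  -29.9 -69. ]
shift cm [-1.305  0.026  2.363] len 2.7 rot [-0.0002  0.002  -0.004 ] deg 0.3
[5, -0.22, 0.0, 0.39, -0.0, 0.0, -0.001],[5, -0.44, 0.01, 0.79, -0.0, 0.001, -0.001],[5, -0.65, 0.01, 1.18, -0.0, 0.001, -0.002],[5, -0.87, 0.02, 1.58, -0.0, 0.001, -0.003],[5, -1.09, 0.02, 1.97, -0.0, 0.002, -0.003],[5, -1.31, 0.03, 2.36, -0.0, 0.002, -0.004],[5, -1.31, 0.03, 2.36, -0.0, 0.002, -0.004],[5, -1.31, 0.03, 2.36, -0.0, 0.002, -0.004],
```

Run:
```python
from plan import *
from plant import cams
for i in range(4):
    o=sensors.get_obs(); print(round(o["clock"],2),o["tool_pos"].round(4),o["orientation"].round(2),o["joint_pos"].round(2),o["qvel"].round(2))
    s=cams.snapshot("side")
np.savez("pics/side4.npz",**s)
```

```text
7.35 [ 0.6374 -0.2222  0.167 ] [-179.86  -29.79  -69.26] [  8.31  15.75 -36.96  47.84 -40.82 -25.56] [ 1.05 -0.44  1.55  0.02 -0.03 -0.07]
7.4 [ 0.6381 -0.2217  0.1677] [-179.78  -29.81  -69.26] [  8.35  15.73 -36.91  47.85 -40.82 -25.56] [ 0.64 -0.29  0.72  0.29 -0.01 -0.17]
7.45 [ 0.6385 -0.2213  0.168 ] [-179.73  -29.82  -69.25] [  8.37  15.71 -36.9   47.87 -40.82 -25.57] [ 0.38 -0.29  0.07  0.44  0.01 -0.22]
7.5 [ 0.6386 -0.2212  0.1682] [-179.72  -29.84  -69.23] [  8.38  15.7  -36.9   47.89 -40.82 -25.58] [ 0.11 -0.18 -0.33  0.34  0.05 -0.16]
```

Run:
```python
from plan import *
o=state(); p,r=tool_for([.635,-.2143,.1515],-69)
rows(o,p,r,5,4)
```

```text
t 7.55 tcp [ 0.6386 -0.2211  0.1682] rpy [-179.73  -29.84  -69.21] F [-0.5  0.2 -2.6] M [2.11 0.74 0.02] op 0.0559 j [  8.4  15.7 -36.9  47.9 -40.8 -25.6]
shift cm [-1.266  0.18   2.403] len 2.72 rot [-0.0029  0.001  -0.0032] deg 0.3
[5, -0.32, 0.05, 0.6, -0.001, 0.0, -0.001],[5, -0.63, 0.09, 1.2, -0.001, 0.0, -0.002],[5, -0.95, 0.14, 1.8, -0.002, 0.001, -0.002],[5, -1.27, 0.18, 2.4, -0.003, 0.001, -0.003],[5, -1.27, 0.18, 2.4, -0.003, 0.001, -0.003],[5, -1.27, 0.18, 2.4, -0.003, 0.001, -0.003],[5, -1.27, 0.18, 2.4, -0.003, 0.001, -0.003],[5, -1.27, 0.18, 2.4, -0.003, 0.001, -0.003],
```

Emit:
move_arm(
  commands=[
    [5,0,0.18,0,-0.003,0.001,-0.003],
    [5,-0.4,0.18,0.7,-0.003,0.001,-0.003],
    [5,-0.8,0.18,1.6,-0.003,0.001,-0.003],
    [5,-1.27,0.18,2.4,-0.003,0.001,-0.003],
    [5,-1.27,0.18,2.4,-0.003,0.001,-0.003],
    [5,-1.27,0.18,2.4,-0.003,0.001,-0.003],
    [5,-1.27,0.18,2.4,-0.003,0.001,-0.003],
    [5,-1.27,0.18,2.4,-0.003,0.001,-0.003],
  ],
)

```text
clock: 8.55
tool_pos: [0.6365, -0.2235, 0.1408]
orientation: [179.9, -29.9, -69.0]
force: [-0.0, -0.3, -3.1]
opening: 0.0556
```

```bash
cat > look.py <<'E'
from plan import *
from fit import *
from plant import cams
V=lambda x,y,z:np.array([x,y,z])/1000
ED=[((-7,-19,31),(7,-19,31)),((7,-19,31),(7,19,31)),((7,19,31),(-7,19,31)),((-7,19,31),(-7,-19,31)),((7,28,19),(7,28,-45)),((7,16,-45),(7,28,-45)),((7,-19,31),(7,-19,19)),((7,19,31),(7,19,19)),((7,-28,19),(7,-19,19)),((7,16,-45),(7,16,5))]
def shift(S,mid,Rg,ED=ED):
    P=np.vstack([np.linspace(Rg@V(*a)+mid,Rg@V(*b)+mid,20) for a,b in ED]); q=proj(S,P)
    for sig in (.7,1.2):
        g=gmag(S,sig); best=[]
        for du in np.arange(-3,3.01,.25):
            for dv in np.arange(-3,3.01,.25):
                m=(q+[du,dv]).astype(np.float32); best.append((cv2.remap(g,m[:,:1].copy(),m[:,1:].copy(),cv2.INTER_LINEAR).mean(),du,dv))
        best.sort(reverse=True); print("shift",sig,np.round(best[0],2),np.round(best[1],2))
E
python3 - <<'E'
from look import *
o=state(); p,r=tool_for([.635,-.2143,.1515],-69); delta(o,p,r)
s=cams.snapshot("side"); np.savez("pics/side5.npz",**s); S=load("side",5)
mid,Rg=gauge_from_tool(o["tool_pos"],o["orientation"]); print(mid,Rg.round(3)); shift(S,mid,Rg)
b=(375,240,75,80,8); cv2.imwrite("pics/c5.png",cv2.resize(np.hstack([draw(S,[],*b),draw(S,gsegs(mid,Rg)+master(S,(.635,-.2143,21),True),*b)]),None,fx=.66,fy=.66,interpolation=cv2.INTER_AREA))
E
```

```text
t 8.55 tcp [ 0.6365 -0.2235  0.1408] rpy [179.94 -29.93 -69.01] F [-0.  -0.3 -3.1] M [ 2.09  0.72 -0.  ] op 0.0556 j [  7.1  17.2 -39.6  52.2 -37.8 -29.7]
shift cm [-0.029 -0.106 -0.045] len 0.12 rot [ 0.0012 -0.0004 -0.0002] deg 0.1
[ 0.63419296 -0.21511803  0.15125375] [[ 0.358  0.934  0.001]
 [-0.934  0.358  0.001]
 [ 0.    -0.001  1.   ]]
shift 0.7 [195.52   0.5    0.5 ] [195.32   0.5    0.75]
shift 1.2 [193.54   0.     0.25] [193.41  -0.25   0.25]
```

View pics/c5.png

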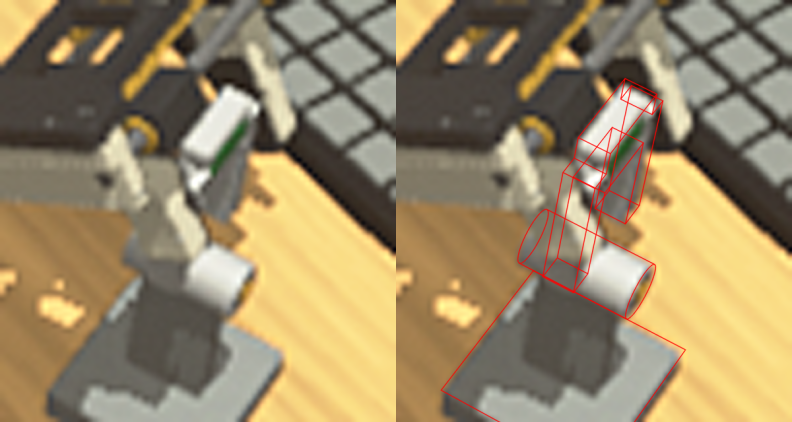

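Emit:
move_arm(
  commands=[
    [5,0,-0.1,0,0,0,0],
    [5,-0.3,-0.1,0.5,0,0,0],
    [5,-0.7,-0.1,1.2,0,0,0],
    [5,-1.1,-0.1,1.9,0,0,0],
    [5,-1.6,-0.1,2.8,0,0,0],
    [5,-2.0,-0.1,3.45,0,0,0],
    [5,-2.0,-0.1,3.45,0,0,0],
    [5,-2.0,-0.1,3.45,0,0,0],
  ],
)

```text
clock: 9.6
tool_pos: [0.6373, -0.2231, 0.1007]
orientation: [179.9, -29.9, -69.0]
force: [-0.1, 0.5, -3.1]
opening: 0.0561
```

Run:
```python
from look import *
o=state(); p,r=tool_for([.635,-.2143,.0975],-69); delta(o,p,r)
s=cams.snapshot("side"); np.savez("pics/side6.npz",**s); S=load("side",6)
mid,Rg=gauge_from_tool(o["tool_pos"],o["orientation"]); print(mid); shift(S,mid,Rg,ED[:9])
b=(375,240,75,80,8); cv2.imwrite("pics/c6.png",cv2.resize(np.hstack([draw(S,[],*b),draw(S,gsegs(mid,Rg)+master(S,(.635,-.2143,21),True),*b)]),None,fx=.66,fy=.66,interpolation=cv2.INTER_AREA))
```

```text
t 9.6 tcp [ 0.6373 -0.2231  0.1007] rpy [179.92 -29.92 -69.  ] F [-0.1  0.5 -3.1] M [2.08 0.7  0.02] op 0.0561 j [  4.9  19.8 -43.   60.3 -33.5 -37.2]
shift cm [-0.723 -0.02   1.166] len 1.37 rot [ 0.0015 -0.0004 -0.    ] deg 0.1
[ 0.63500527 -0.21478004  0.11121102]
shift 0.7 [192.73  -1.     1.75] [192.68  -1.25   1.75]
shift 1.2 [192.09  -2.25   3.  ] [192.07  -1.25   1.75]
```

View pics/c6.png

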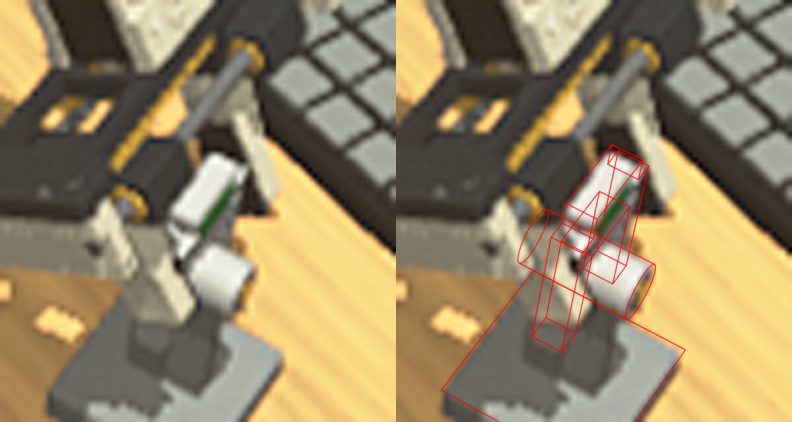

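Emit:
move_arm(
  commands=[
    [5,-0.1,0,0.17,0,0,0],
    [5,-0.2,0,0.35,0,0,0],
    [5,-0.3,0,0.52,0,0,0],
    [5,-0.4,0,0.7,0,0,0],
    [5,-0.5,0,0.87,0,0,0],
    [5,-0.55,0,0.95,0,0,0],
    [5,-0.55,0,0.95,0,0,0],
    [5,-0.55,0,0.95,0,0,0],
  ],
)

```text
clock: 10.65
tool_pos: [0.6372, -0.223, 0.0897]
orientation: [179.9, -29.9, -69.0]
force: [0.0, 0.2, -3.3]
opening: 0.0556
```

Run:
```python
from plan import *
o=state(); p,r=tool_for([.635,-.2143,.0975],-69); delta(o,p,r)
```

```text
t 10.65 tcp [ 0.6372 -0.223   0.0897] rpy [179.91 -29.92 -69.  ] F [ 0.   0.2 -3.3] M [2.12 0.78 0.04] op 0.0556 j [  4.1  20.6 -43.9  62.9 -32.4 -39.5]
shift cm [-0.161 -0.028  0.213] len 0.27 rot [ 0.0015 -0.0003  0.0001] deg 0.1
```

Emit:
move_arm(
  commands=[
    [5,-0.02,0,0.04,0,0,0],
    [5,-0.05,0,0.08,0,0,0],
    [5,-0.07,0,0.12,0,0,0],
    [5,-0.1,0,0.17,0,0,0],
    [5,-0.1,0,0.17,0,0,0],
    [5,-0.1,0,0.17,0,0,0],
    [5,-0.1,0,0.17,0,0,0],
    [5,-0.1,0,0.17,0,0,0],
  ],
)

```text
clock: 11.65
tool_pos: [0.6372, -0.2231, 0.0883]
orientation: [179.9, -30.0, -69.0]
force: [-5.5, 3.3, 4.5]
opening: 0.0555
```

Emit:
move_arm(
  commands=[
    [5,0.02,0,-0.04,0,0,0],
    [5,0.02,0,-0.04,0,0,0],
    [5,0.02,0,-0.04,0,0,0],
    [5.7,0.02,0,-0.04,0,0,0],
    [6.0,0.02,0,-0.04,0,0,0],
    [6.5,0.02,0,-0.04,0,0,0],
    [7.5,0.02,0,-0.04,0,0,0],
    [8.7,0.02,0,-0.04,0,0,0],
  ],
)

```text
clock: 12.65
tool_pos: [0.6371, -0.223, 0.0881]
orientation: [179.9, -29.9, -69.0]
force: [0.1, -0.1, -0.7]
opening: 0.0798
```

Run:
```python
from look import *
o=state()
s=cams.snapshot("side"); np.savez("pics/side7.npz",**s); S=load("side",7)
Rg=Rot.from_euler('z',-69,degrees=True).as_matrix(); mid=np.array([.635,-.2143,.0975])
b=(375,240,75,80,8); cv2.imwrite("pics/c7.png",cv2.resize(np.hstack([draw(S,[],*b),draw(S,gsegs(mid,Rg)+master(S,(.635,-.2143,21),True),*b)]),None,fx=.66,fy=.66,interpolation=cv2.INTER_AREA))
# retreat: back along -z tool 
R=Rot.from_euler('xyz',o["orientation"],degrees=True).as_matrix(); print("zt",R[:,2])
```

```text
t 12.65 tcp [ 0.6371 -0.223   0.0881] rpy [179.9  -29.92 -69.  ] F [ 0.1 -0.1 -0.7] M [ 1.59  0.54 -0.05] op 0.0798 j [  4.   20.7 -44.   63.3 -32.3 -39.9]
zt [ 0.17719759 -0.46617726 -0.86676397]
```

View pics/c7.png

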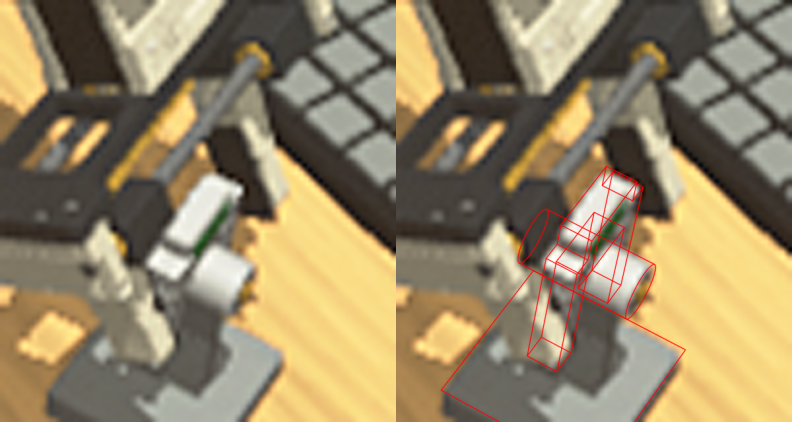

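Emit:
move_arm(
  commands=[
    [8.7,0,0,0,0,0,0],
    [8.7,0,0,-0.5,0,0,0],
    [8.7,0,0,-2,0,0,0],
    [8.7,0,0,-4,0,0,0],
    [8.7,0,0,-6.5,0,0,0],
    [8.7,0,0,-9,0,0,0],
    [8.7,0,0,-12,0,0,0],
    [8.7,0,0,-15,0,0,0],
  ],
)

```text
clock: 13.7
tool_pos: [0.6101, -0.1522, 0.219]
orientation: [179.9, -29.9, -69.0]
force: [0.7, -0.1, 0.5]
opening: 0.087
```

Run:
```python
from look import *
o=state()
for n in ("side","top"):
    s=cams.snapshot(n); np.savez(f"pics/{n}8.npz",**s); cv2.imwrite(f"pics/{n}8.png",s["frame"][:,:,::-1])
S=load("side",8);T=load("top",8)
Rg=Rot.from_euler('z',-69,degrees=True).as_matrix(); mid=np.array([.635,-.2143,.0975])
b=(375,240,75,80,8); bt=(390,160,75,80,8); cv2.imwrite("pics/c8.png",cv2.resize(np.hstack([draw(S,[],*b),draw(S,gsegs(mid,Rg)+master(S,(.635,-.2143,21),True),*b),draw(T,[],*bt)]),None,fx=.44,fy=.44,interpolation=cv2.INTER_AREA)); shift(S,mid,Rg,ED[:9]);
cv2.imwrite("pics/c8s.png",draw(S,[],385,245,55,55,10))
```

```text
t 13.7 tcp [ 0.6101 -0.1522  0.219 ] rpy [179.91 -29.87 -68.98] F [ 0.7 -0.1  0.5] M [1.61 0.49 0.01] op 0.087 j [ 18.2  10.5 -34.9  40.  -50.7 -24.8]
shift 0.7 [195.82  -0.75   1.  ] [195.67  -0.75   1.25]
shift 1.2 [192.68  -1.     1.25] [192.62  -1.     1.5 ]
```

View pics/c8.png

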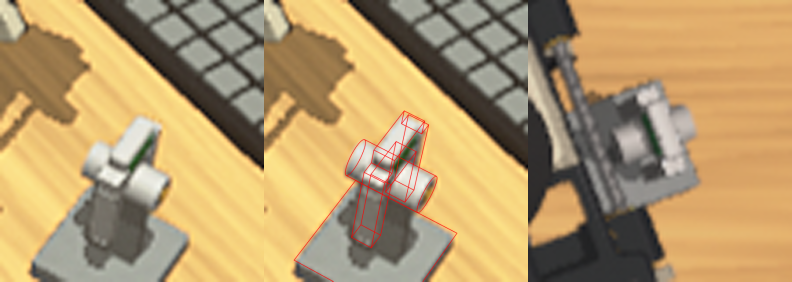

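View pics/c8s.png

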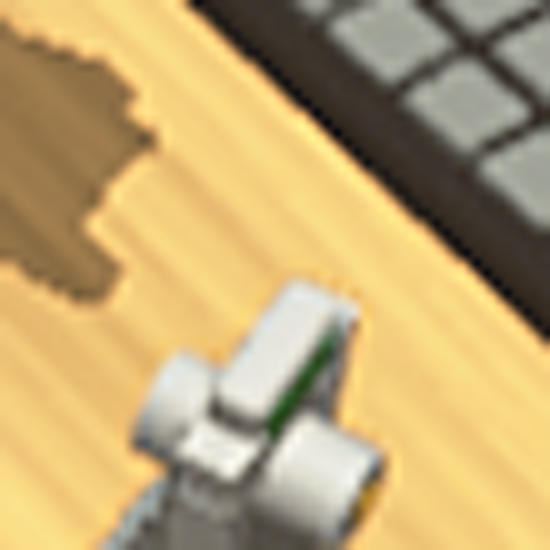

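```bash
cat >> look.py <<'E'
CROWN=[((-7,-19,31),(7,-19,31)),((7,-19,31),(7,19,31)),((7,19,31),(-7,19,31)),((-7,19,31),(-7,-19,31)),((-7,-28,19),(7,-28,19)),((-7,28,19),(7,28,19)),((7,-28,19),(7,-19,19)),((7,19,19),(7,28,19)),((-7,-28,19),(-7,-19,19)),((-7,19,19),(-7,28,19))]
def up(z,ed):
    def m(s,p,full=False):
        R=Rot.from_euler('z',p[2],degrees=True).as_matrix(); t=np.array([p[0],p[1],z]); return [(R@V(*a)+t,R@V(*b)+t) for a,b in ed]
    return m
def fit1(m,p0,s,sigs=(1.2,.8)):
    return fit(m,p0,[s])
E
python3 - <<'E'
from look import *
S=load("side",8);T=load("top",8)
for p0 in [(.635,-.2143,-69),(.632,-.2155,-69),(.637,-.213,-66)]:
    for n,cs,ed in (("top",[T],CROWN),("side",[S],ED[:9]),("sideC",[S],CROWN)):
        p,f=fit(up(.0975,ed),p0,cs); print(n,p.round(4),round(f,1))
b=(375,240,75,80,8); bt=(400,160,60,64,10)
p=(.635,-.2143,-69); q=(.6316,-.2156,-69)
cv2.imwrite("pics/c8o.png",cv2.resize(np.hstack([draw(T,up(.0975,CROWN)(T,p)+master(T,(.635,-.2143,21),True),*bt),draw(T,up(.0975,CROWN)(T,q)+master(T,(.635,-.2143,21),True),*bt)]),None,fx=.66,fy=.66,interpolation=cv2.INTER_AREA))
E
```

```text
top [  0.6344  -0.2133 -70.3368] -187.1
side [  0.631   -0.2163 -69.8784] -190.8
sideC [  0.6311  -0.2156 -67.1085] -196.2
top [  0.6344  -0.213  -69.9244] -187.2
side [  0.6315  -0.216  -70.6576] -191.1
sideC [  0.631   -0.2158 -67.1682] -196.2
top [  0.6344  -0.213  -68.7028] -187.0
side [  0.6256  -0.2203 -50.7629] -186.4
sideC [  0.631   -0.2159 -66.7336] -196.2
```

View pics/c8o.png

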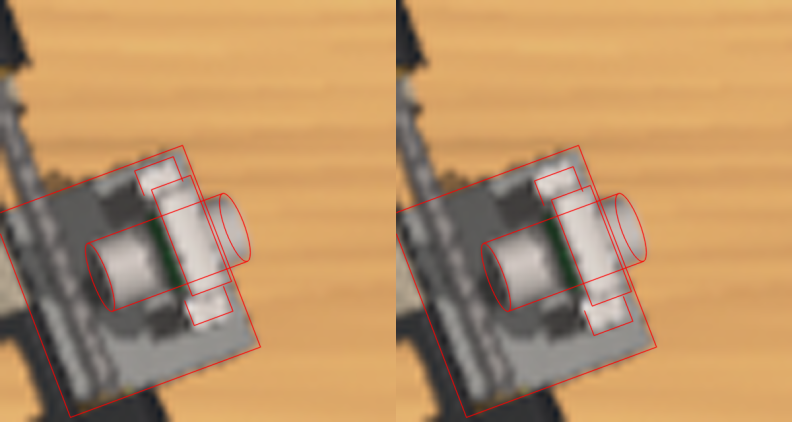

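The gauge hangs upright on the plug at about (405,285) in the side view and (420,200) in the top view. The two cameras differ by about 3 mm across the plug. The robot's own position lies between them, about 1 mm off centre. I'll regrasp it from straight above.

Run:
```python
from plan import *
o=state(); rows(o,[.6338,-.2143,.19],[180,0,-69],8.7,6)
```

```text
t 13.8 tcp [ 0.6119 -0.1512  0.2215] rpy [-179.75  -29.93  -69.04] F [-0.1  0.8 -0.1] M [1.64 0.49 0.03] op 0.0872 j [ 18.2  10.4 -34.7  40.1 -50.7 -24.8]
shift cm [4.217 0.241 6.06 ] len 7.39 rot [-4.000e-03 -5.224e-01  4.000e-04] deg 29.9
[8.7, 0.7, 0.04, 1.01, -0.001, -0.087, 0.0],[8.7, 1.41, 0.08, 2.02, -0.001, -0.174, 0.0],[8.7, 2.11, 0.12, 3.03, -0.002, -0.261, 0.0],[8.7, 2.81, 0.16, 4.04, -0.003, -0.348, 0.0],[8.7, 3.51, 0.2, 5.05, -0.003, -0.435, 0.0],[8.7, 4.22, 0.24, 6.06, -0.004, -0.522, 0.0],[8.7, 4.22, 0.24, 6.06, -0.004, -0.522, 0.0],[8.7, 4.22, 0.24, 6.06, -0.004, -0.522, 0.0],
```

Emit:
move_arm(
  commands=[
    [8.7,0.7,0.0,1.0,0,-0.087,0],
    [8.7,1.4,0.1,2.0,-0.001,-0.174,0],
    [8.7,2.1,0.1,3.0,-0.002,-0.261,0],
    [8.7,2.8,0.2,4.0,-0.003,-0.348,0],
    [8.7,3.5,0.2,5.0,-0.003,-0.435,0],
    [8.7,4.2,0.24,6.1,-0.004,-0.522,0],
    [8.7,4.2,0.24,6.1,-0.004,-0.522,0],
    [8.7,4.2,0.24,6.1,-0.004,-0.522,0],
  ],
)

```text
clock: 14.8
tool_pos: [0.6317, -0.2165, 0.1855]
orientation: [179.6, -0.0, -69.1]
force: [0.0, -0.5, 0.6]
opening: 0.0873
```

Run:
```python
from look import *
s=cams.snapshot("side"); np.savez("pics/side9.npz",**s); S=load("side",9)
s=cams.snapshot("side")
o=state(); rows(o,[.6338,-.2143,.0865],[180,0,-69],8.7,5)
R=Rot.from_euler('xyz',o["orientation"],degrees=True).as_matrix(); print(proj(S,[o["tool_pos"]+R[:,1]*.043,o["tool_pos"]-R[:,1]*.043]))
cv2.imwrite("pics/c9.png",draw(S,[],360,180,100,120,5))
```

```text
t 14.9 tcp [ 0.6318 -0.2157  0.1861] rpy [ 1.7968e+02 -3.0000e-02 -6.9060e+01] F [0.6 0.2 0.3] M [ 0.1  -0.03 -0.04] op 0.0875 j [ -2.1  21.5  -3.4   0.2 -65.4  22.9]
shift cm [-0.067 -0.299  9.959] len 9.96 rot [ 0.0056 -0.0005 -0.001 ] deg 0.3
[8.7, -0.01, -0.06, 1.99, 0.001, -0.0, -0.0],[8.7, -0.03, -0.12, 3.98, 0.002, -0.0, -0.0],[8.7, -0.04, -0.18, 5.98, 0.003, -0.0, -0.001],[8.7, -0.05, -0.24, 7.97, 0.005, -0.0, -0.001],[8.7, -0.07, -0.3, 9.96, 0.006, -0.001, -0.001],[8.7, -0.07, -0.3, 9.96, 0.006, -0.001, -0.001],[8.7, -0.07, -0.3, 9.96, 0.006, -0.001, -0.001],[8.7, -0.07, -0.3, 9.96, 0.006, -0.001, -0.001],
[[405.8437445  273.80729583]
 [425.87939938 248.43555445]]
```

View pics/c9.png

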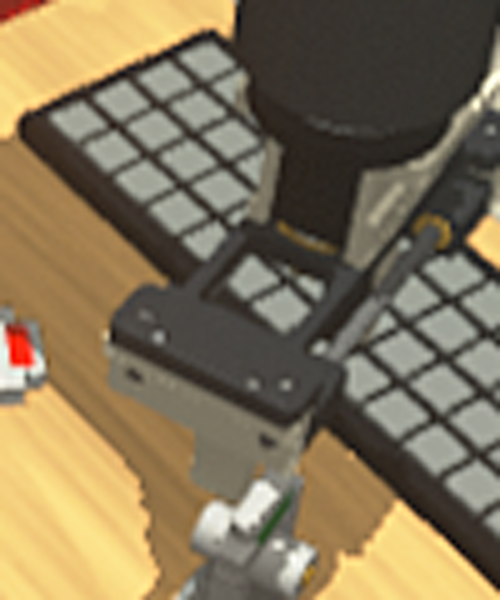

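Emit:
move_arm(
  commands=[
    [8.7,-0.06,-0.28,1.0,0.005,0,-0.001],
    [8.7,-0.06,-0.28,3.0,0.005,0,-0.001],
    [8.7,-0.06,-0.28,5.0,0.005,0,-0.001],
    [8.7,-0.06,-0.28,7.0,0.005,0,-0.001],
    [8.7,-0.06,-0.28,9.0,0.005,0,-0.001],
    [8.7,-0.06,-0.28,9.95,0.005,0,-0.001],
    [8.7,-0.06,-0.28,9.95,0.005,0,-0.001],
    [8.7,-0.06,-0.28,9.95,0.005,0,-0.001],
  ],
)

```text
clock: 15.9
tool_pos: [0.6347, -0.2149, 0.0875]
orientation: [-180.0, -0.1, -69.0]
force: [-0.2, -0.2, 0.3]
opening: 0.0871
```

Run:
```python
from look import *
o=state(); delta(o,[.6338,-.2143,.0865],[180,0,-69])
s=cams.snapshot("side"); np.savez("pics/side10.npz",**s); S=load("side",10)
cv2.imwrite("pics/c10.png",draw(S,[],370,220,80,90,6))
```

```text
t 15.9 tcp [ 0.6347 -0.2149  0.0875] rpy [-1.7995e+02 -5.0000e-02 -6.9010e+01] F [-0.2 -0.2  0.3] M [ 0.11 -0.02 -0.06] op 0.0871 j [ -2.1  26.3  -9.7   0.  -53.9  23. ]
shift cm [-0.088  0.058  0.099] len 0.14 rot [-0.0008 -0.0009 -0.0003] deg 0.1
```

View pics/c10.png

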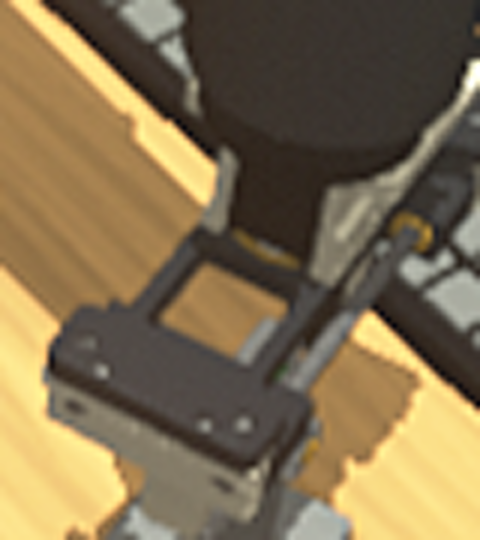

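Emit:
move_arm(
  commands=[
    [7.5,-0.08,0.05,0.08,0,0,0],
    [6.5,-0.08,0.05,0.08,0,0,0],
    [6.0,-0.08,0.05,0.08,0,0,0],
    [5.7,-0.08,0.05,0.08,0,0,0],
    [5.0,-0.08,0.05,0.08,0,0,0],
    [5.0,-0.08,0.05,0.08,0,0,0],
    [5.0,-0.08,0.05,0.08,0,0,0],
    [5.0,-0.08,0.05,0.08,0,0,0],
  ],
)

```text
clock: 16.95
tool_pos: [0.6334, -0.2144, 0.0859]
orientation: [180.0, -0.0, -69.0]
force: [0.5, 0.5, -0.9]
opening: 0.0563
```

Run:
```python
from plan import *
o=state()
R=Rot.from_euler('xyz',o["orientation"],degrees=True); print("F tool",R.inv().apply(o["force"]).round(1))
rows(o,o["tool_pos"]+[0,0,.075],o["orientation"],5,7)
```

```text
t 16.95 tcp [ 0.6334 -0.2144  0.0859] rpy [ 1.7999e+02 -1.0000e-02 -6.9040e+01] F [ 0.5  0.5 -0.9] M [ 0.03 -0.33  0.  ] op 0.0563 j [ -2.   26.3  -9.9   0.  -53.7  23. ]
F tool [-0.3 -0.6  0.9]
shift cm [ 2.0e-03  1.0e-03 -7.5e+00] len 7.5 rot [0. 0. 0.] deg 0.0
[5, 0.0, 0.0, -1.07, 0.0, 0.0, 0.0],[5, 0.0, 0.0, -2.14, 0.0, 0.0, 0.0],[5, 0.0, 0.0, -3.21, 0.0, 0.0, 0.0],[5, 0.0, 0.0, -4.29, 0.0, 0.0, 0.0],[5, 0.0, 0.0, -5.36, 0.0, 0.0, 0.0],[5, 0.0, 0.0, -6.43, 0.0, 0.0, 0.0],[5, 0.0, 0.0, -7.5, 0.0, 0.0, 0.0],[5, 0.0, 0.0, -7.5, 0.0, 0.0, 0.0],
```

Emit:
move_arm(
  commands=[
    [5,0,0,-0.5,0,0,0],
    [5,0,0,-1.5,0,0,0],
    [5,0,0,-3.5,0,0,0],
    [5,0,0,-6,0,0,0],
    [5,0,0,-9,0,0,0],
    [5,0,0,-12,0,0,0],
    [5,0,0,-14.5,0,0,0],
    [5,0,0,-15.5,0,0,0],
  ],
)

```text
clock: 17.95
tool_pos: [0.6338, -0.2145, 0.2432]
orientation: [-179.9, -0.1, -69.0]
force: [-0.7, 0.1, -3.8]
opening: 0.0563
```

Run:
```python
from look import *
o=state()
R=Rot.from_euler('xyz',o["orientation"],degrees=True); print("F tool",R.inv().apply(o["force"]).round(1))
rows(o,[.482,-.0285,.245],[180,0,-83.9],5,6)
T,S=load("top"),load("side")
def jr(s,p,full=False):
    return place(cylsil(s,.0125,-.045,.045,.11,p)+circ(.0125,-.045,.11)+circ(.0125,.045,.11),*p)
for p0 in [(.481,-.0285,6),(.483,-.0285,7),(.479,-.0285,5)]:
    for cs in ([T,S],[T],[S]):
        p,f=fit(jr,p0,cs); print(len(cs),p.round(4),round(f,1))
```

```text
t 17.95 tcp [ 0.6338 -0.2145  0.2432] rpy [-1.7987e+02 -8.0000e-02 -6.9040e+01] F [-0.7  0.1 -3.8] M [0.1  0.03 0.03] op 0.0563 j [ -2.   19.4   1.1   0.  -71.6  23. ]
F tool [-0.4  0.6  3.8]
shift cm [-22.798   7.524  -0.232] len 24.01 rot [-0.0024 -0.0011  0.2594] deg 14.9
[5, -3.8, 1.25, -0.04, -0.0, -0.0, 0.043],[5, -7.6, 2.51, -0.08, -0.001, -0.0, 0.086],[5, -11.4, 3.76, -0.12, -0.001, -0.001, 0.13],[5, -15.2, 5.02, -0.15, -0.002, -0.001, 0.173],[5, -19.0, 6.27, -0.19, -0.002, -0.001, 0.216],[5, -22.8, 7.52, -0.23, -0.002, -0.001, 0.259],[5, -22.8, 7.52, -0.23, -0.002, -0.001, 0.259],[5, -22.8, 7.52, -0.23, -0.002, -0.001, 0.259],
2 [ 0.4825 -0.0279  6.3199] -363.1
1 [ 0.4825 -0.0279  6.0474] -189.6
1 [ 0.4789 -0.0313  4.3219] -179.7
2 [ 0.4825 -0.0279  6.2348] -363.2
1 [ 0.4825 -0.0278  6.022 ] -189.6
1 [ 0.4788 -0.0313  4.5041] -179.7
2 [ 0.4824 -0.0279  6.2436] -363.2
1 [ 0.4825 -0.0277  6.1274] -189.6
1 [ 0.4788 -0.0313  4.5386] -179.7
```

Emit:
move_arm(
  commands=[
    [5,-3.8,1.25,0,0,0,0.043],
    [5,-7.6,2.5,-0.1,0,0,0.086],
    [5,-11.4,3.75,-0.1,0,0,0.13],
    [5,-15.2,5.0,-0.15,-0.001,-0.001,0.173],
    [5,-19.0,6.3,-0.2,-0.002,-0.001,0.216],
    [5,-22.8,7.5,-0.2,-0.002,-0.001,0.259],
    [5,-22.8,7.5,-0.2,-0.002,-0.001,0.259],
    [5,-22.8,7.5,-0.2,-0.002,-0.001,0.259],
  ],
)

```text
clock: 18.95
tool_pos: [0.4817, -0.0282, 0.2429]
orientation: [179.9, 0.0, -83.8]
force: [-0.3, -0.5, -2.9]
opening: 0.0564
```

Run:
```python
from look import *
cams.snapshot("top"); o=state()
print("down to feet 15mm above journal: TCP z .17")
rows(o,[.4815,-.029,.170],[180,0,-83.85],5,5)
```

```text
t 19.0 tcp [ 0.4819 -0.0285  0.2427] rpy [ 1.7985e+02  2.0000e-02 -8.3870e+01] F [-0.2 -0.9 -2.8] M [ 0.09 -0.04  0.01] op 0.0564 j [ 20.    1.6 -21.2  -0.1 -67.4 -13.8]
down to feet 15mm above journal: TCP z .17
shift cm [0.046 0.028 7.272] len 7.27 rot [ 0.0026  0.0004 -0.0003] deg 0.1
[5, 0.01, 0.01, 1.45, 0.001, 0.0, -0.0],[5, 0.02, 0.01, 2.91, 0.001, 0.0, -0.0],[5, 0.03, 0.02, 4.36, 0.002, 0.0, -0.0],[5, 0.04, 0.02, 5.82, 0.002, 0.0, -0.0],[5, 0.05, 0.03, 7.27, 0.003, 0.0, -0.0],[5, 0.05, 0.03, 7.27, 0.003, 0.0, -0.0],[5, 0.05, 0.03, 7.27, 0.003, 0.0, -0.0],[5, 0.05, 0.03, 7.27, 0.003, 0.0, -0.0],
```

Emit:
move_arm(
  commands=[
    [5,0,0,1.5,0,0,0],
    [5,0.02,0,3.0,0.001,0,0],
    [5,0.03,0.02,4.5,0.002,0,0],
    [5,0.04,0.03,6.0,0.002,0,0],
    [5,0.05,0.03,7.3,0.003,0,0],
    [5,0.05,0.03,7.3,0.003,0,0],
    [5,0.05,0.03,7.3,0.003,0,0],
    [5,0.05,0.03,7.3,0.003,0,0],
  ],
)

```text
clock: 20.0
tool_pos: [0.4818, -0.0287, 0.1705]
orientation: [-179.9, 0.0, -83.9]
force: [-0.1, 0.1, -2.7]
opening: 0.0564
```

Run:
```python
from look import *
s=cams.snapshot("side"); np.savez("pics/side11.npz",**s); S=load("side",11)
o=state()
R=Rot.from_euler('xyz',o["orientation"],degrees=True).as_matrix()
Rg=np.c_[R[:,0],-R[:,1],-R[:,2]]; mid=o["tool_pos"]+[0,0,.0166-.005]; print(mid)
for off in ((0,0,0),(-.0025,-.0018,0)):
    shift(S,mid+np.array(off),Rg,ED)
J=(proj(S,mid+np.array([Rg[:,i]*.001 for i in range(3)]))-proj(S,mid)); print(J.round(3))
def jr(s,p):
    return place(cylsil(s,.0125,-.045,.045,.11,p)+circ(.0125,-.045,.11)+circ(.0125,.045,.11),*p)
b=(265,190,80,95,8); cv2.imwrite("pics/c11.png",cv2.resize(np.hstack([draw(S,[],*b),draw(S,gsegs(mid,Rg)+jr(S,(.4815,-.029,6.1)),*b)]),None,fx=.62,fy=.62,interpolation=cv2.INTER_AREA))
```

```text
t 20.05 tcp [ 0.4817 -0.0287  0.1705] rpy [-1.7989e+02  4.0000e-02 -8.3880e+01] F [ 0.3 -0.5 -2.4] M [ 0.08 -0.01 -0.01] op 0.0563 j [ 20.    4.9 -27.7  -0.  -57.3 -13.9]
[ 0.48172347 -0.02869412  0.1820519 ]
shift 0.7 [133.61   1.    -0.75] [133.5    0.75  -0.75]
shift 1.2 [124.97   2.5   -0.5 ] [124.93   2.5   -0.75]
shift 0.7 [133.55   1.5   -1.75] [133.41   1.25  -1.75]
shift 1.2 [124.89   3.    -1.75] [124.84   3.    -1.5 ]
[[ 0.297  0.26 ]
 [ 0.366 -0.214]
 [-0.004 -0.33 ]]
```

View pics/c11.png

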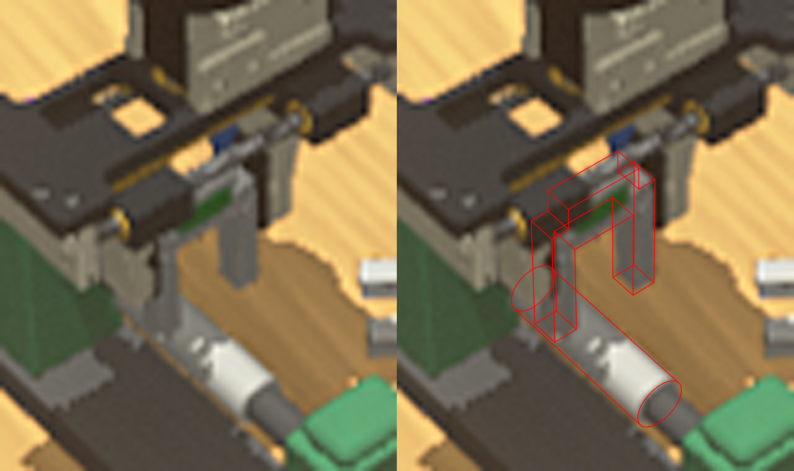

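Run:
```python
from look import *
S0=load("side");S=load("side",11)
def jr(s,p):
    return place(cylsil(s,.0125,-.045,.045,.11,p)+circ(.0125,-.045,.11)+circ(.0125,.045,.11),*p)
b=(282,235,50,50,11)
A=np.hstack([draw(S0,[],*b),draw(S0,jr(S0,(.4815,-.029,6.1)),*b),draw(S0,jr(S0,(.4788,-.0313,4.5)),*b)])
cv2.imwrite("pics/c12.png",cv2.resize(A,None,fx=.484,fy=.484,interpolation=cv2.INTER_AREA))
b=(285,210,50,60,10)
cv2.imwrite("pics/c12b.png",draw(S,[],*b))
```

```text
(no output)
```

View pics/c12.png

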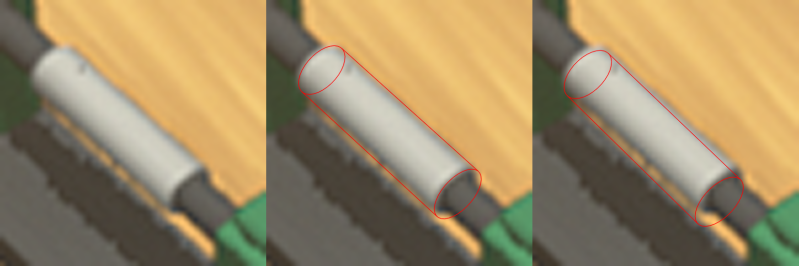

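View pics/c12b.png

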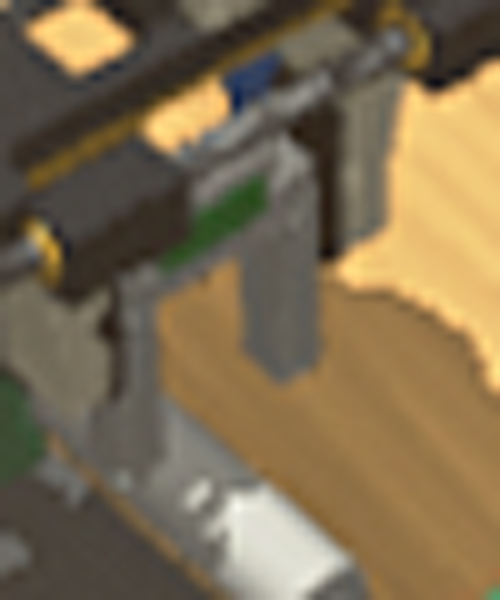

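Run:
```python
from look import *
S=load("side",11); mid=np.array([.48172,-.02869,.18205]); Rg=Rot.from_euler('z',-83.88,degrees=True).as_matrix()
b=(285,210,50,60,10)
def d(p): return ((proj(S,Rg@V(*p)+mid)[0]-[285,210]+.5)*10-.5).round(0)
for p in [(7,28,-45),(7,16,-45),(-7,16,-45),(7,16,5),(7,-16,5),(7,-16,-45),(7,-28,-45),(7,28,19),(7,19,31),(7,19,19),(-7,28,19),(-7,28,-45)]: print(p,d(p))
def jr(s,p):
    return place(cylsil(s,.0125,-.045,.045,.11,p)+circ(.0125,-.045,.11)+circ(.0125,.045,.11),*p)
im=draw(S,gsegs(mid,Rg)+jr(S,(.4815,-.0285,6.1)),*b)
cv2.imwrite("pics/c12c.png",im)
```

```text
(7, 28, -45) [318. 370.]
(7, 16, -45) [276. 395.]
(-7, 16, -45) [235. 359.]
(7, 16, 5) [276. 234.]
(7, -16, 5) [159. 303.]
(7, -16, -45) [161. 464.]
(7, -28, -45) [118. 490.]
(7, 28, 19) [320. 162.]
(7, 19, 31) [288. 140.]
(7, 19, 19) [287. 181.]
(-7, 28, 19) [278. 126.]
(-7, 28, -45) [277. 334.]
```

View pics/c12c.png

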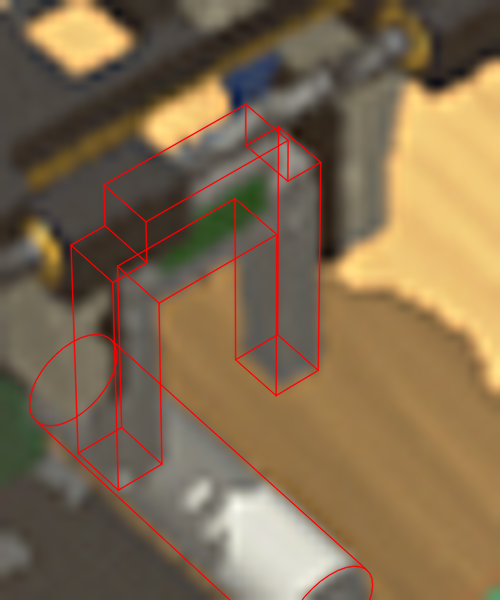

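In the side crop the inner edge of the gauge's left leg (300.5,240), the outer edge of its right leg (317,235) and the journal silhouette all match the robot-based model to under 1 px. I'll lower it astride.

Emit:
move_arm(
  commands=[
    [5,0.02,0,0.5,-0.002,0,0],
    [5,0.02,0,1.2,-0.002,0,0],
    [5,0.02,0,1.9,-0.002,0,0],
    [5,0.02,0,2.6,-0.002,0,0],
    [5,0.02,0,3.3,-0.002,0,0],
    [5,0.02,0,4.0,-0.002,0,0],
    [5,0.02,0,4.0,-0.002,0,0],
    [5,0.02,0,4.0,-0.002,0,0],
  ],
)

```text
clock: 21.05
tool_pos: [0.4816, -0.0289, 0.13]
orientation: [179.9, 0.0, -83.9]
force: [0.5, 0.1, -3.7]
opening: 0.0562
```

Run:
```python
from look import *
s=cams.snapshot("side"); np.savez("pics/side13.npz",**s); S=load("side",13)
o=state(); delta(o,[.4815,-.029,.1059],[180,0,-83.85])
b=(265,200,70,75,8); cv2.imwrite("pics/c13.png",draw(S,[],*b))
```

```text
t 21.1 tcp [ 0.4816 -0.0289  0.1301] rpy [ 1.7995e+02  3.0000e-02 -8.3880e+01] F [-0.   0.7 -2.3] M [ 0.12 -0.06  0.01] op 0.0564 j [ 19.9   7.6 -30.7  -0.1 -51.8 -13.8]
shift cm [0.006 0.011 2.421] len 2.42 rot [ 0.0008  0.0005 -0.0005] deg 0.1
```

View pics/c13.png

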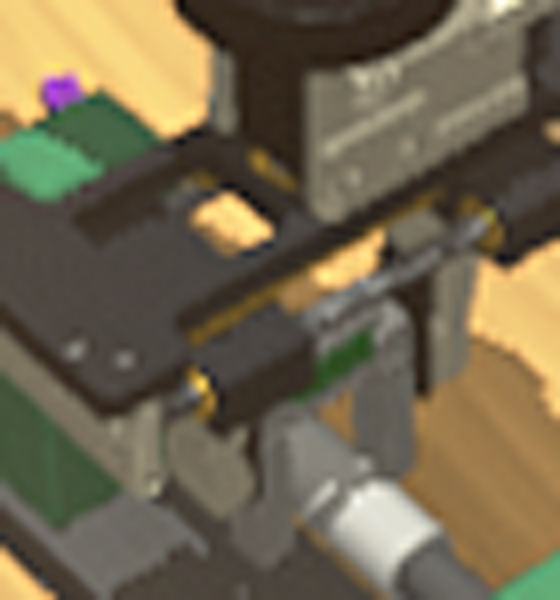

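Emit:
move_arm(
  commands=[
    [5,0,0.01,0.4,0,0,0],
    [5,0,0.01,0.8,0,0,0],
    [5,0,0.01,1.2,0,0,0],
    [5,0,0.01,1.6,0,0,0],
    [5,0,0.01,2.0,0,0,0],
    [5,0,0.01,2.25,0,0,0],
    [5,0,0.01,2.25,0,0,0],
    [5,0,0.01,2.25,0,0,0],
  ],
)

```text
clock: 22.1
tool_pos: [0.4814, -0.029, 0.1074]
orientation: [179.9, 0.0, -83.9]
force: [-0.8, 0.3, -3.0]
opening: 0.056
```

Run:
```python
from plan import *
o=state(); delta(o,[.4815,-.029,.1059],[180,0,-83.85])
```

```text
t 22.1 tcp [ 0.4814 -0.029   0.1074] rpy [ 1.7993e+02  3.0000e-02 -8.3880e+01] F [-0.8  0.3 -3. ] M [ 0.07 -0.12  0.02] op 0.056 j [ 20.    9.2 -32.3  -0.1 -48.6 -13.8]
shift cm [ 0.006 -0.012  0.154] len 0.15 rot [ 0.0011  0.0005 -0.0005] deg 0.1
```

Emit:
move_arm(
  commands=[
    [5,0,0,0.03,0,0,0],
    [5,0,0,0.06,0,0,0],
    [5,0,0,0.09,0,0,0],
    [5,0,0,0.12,0,0,0],
    [5,0,0,0.14,0,0,0],
    [5,0,0,0.14,0,0,0],
    [5,0,0,0.14,0,0,0],
    [5,0,0,0.14,0,0,0],
  ],
)

```text
clock: 23.1
tool_pos: [0.4812, -0.029, 0.1059]
orientation: [179.9, 0.0, -83.9]
force: [-0.3, -0.6, -2.8]
opening: 0.056
```

Not yet in contact, so I'll go down by another 1 mm.

Emit:
move_arm(
  commands=[
    [5,0,0,0.02,0,0,0],
    [5,0,0,0.04,0,0,0],
    [5,0,0,0.06,0,0,0],
    [5,0,0,0.07,0,0,0],
    [5,0,0,0.07,0,0,0],
    [5,0,0,0.07,0,0,0],
    [5,0,0,0.07,0,0,0],
    [5,0,0,0.07,0,0,0],
  ],
)

```text
clock: 24.1
tool_pos: [0.4813, -0.029, 0.1057]
orientation: [179.9, 0.0, -83.9]
force: [-3.1, 0.2, 5.6]
opening: 0.0564
```

Contact came at TCP z 0.1057 m, against 0.1059 m predicted for fully home. I'll relax the press and release.

Emit:
move_arm(
  commands=[
    [5,0,0,-0.05,0,0,0],
    [5,0,0,-0.05,0,0,0],
    [5,0,0,-0.05,0,0,0],
    [5.7,0,0,-0.05,0,0,0],
    [6.0,0,0,-0.05,0,0,0],
    [6.5,0,0,-0.05,0,0,0],
    [7.5,0,0,-0.05,0,0,0],
    [8.7,0,0,-0.05,0,0,0],
  ],
)

```text
clock: 25.1
tool_pos: [0.4813, -0.0289, 0.1057]
orientation: [179.9, 0.0, -83.9]
force: [0.6, 0.6, 0.9]
opening: 0.0796
```

Emit:
move_arm(
  commands=[
    [8.7,0,0,0,0,0,0],
    [8.7,0,0,0,0,0,0],
    [8.7,0,0,-0.5,0,0,0],
    [8.7,0,0,-1.5,0,0,0],
    [8.7,0,0,-3,0,0,0],
    [8.7,0,0,-5,0,0,0],
    [8.7,0,0,-7.5,0,0,0],
    [8.7,0,0,-10,0,0,0],
  ],
)

```text
clock: 26.1
tool_pos: [0.4815, -0.029, 0.2077]
orientation: [180.0, 0.0, -83.9]
force: [0.5, -0.3, 0.2]
opening: 0.087
```

Emit:
move_arm(
  commands=[
    [8.7,0,0,-3,0,0,0],
    [8.7,0,0,-6,0,0,0],
    [8.7,0,0,-9,0,0,0],
    [8.7,0,0,-12,0,0,0],
    [8.7,0,0,-14,0,0,0],
    [8.7,0,0,-14,0,0,0],
    [8.7,0,0,-14,0,0,0],
    [8.7,0,0,-14,0,0,0],
  ],
)

```text
clock: 27.1
tool_pos: [0.4811, -0.0291, 0.3451]
orientation: [179.9, 0.0, -83.9]
force: [-0.7, -0.0, 0.3]
opening: 0.087
```

Run:
```python
from look import *
o=state()
s=cams.snapshot("side"); np.savez("pics/side14.npz",**s); S=load("side",14); cv2.imwrite("pics/side14.png",s["frame"][:,:,::-1])
Rg=Rot.from_euler('z',-83.88,degrees=True).as_matrix(); mid=np.array([.4813,-.029,.1175])
b=(265,215,75,70,8); cv2.imwrite("pics/c14.png",cv2.resize(np.hstack([draw(S,[],*b),draw(S,gsegs(mid,Rg),*b)]),None,fx=.66,fy=.66,interpolation=cv2.INTER_AREA))
```

```text
t 27.1 tcp [ 0.4811 -0.0291  0.3451] rpy [ 1.7985e+02  3.0000e-02 -8.3880e+01] F [-0.7 -0.   0.3] M [ 0.1  -0.03 -0.02] op 0.087 j [ 19.9  -1.3 -10.9  -0.1 -80.6 -13.8]
```

View pics/c14.png

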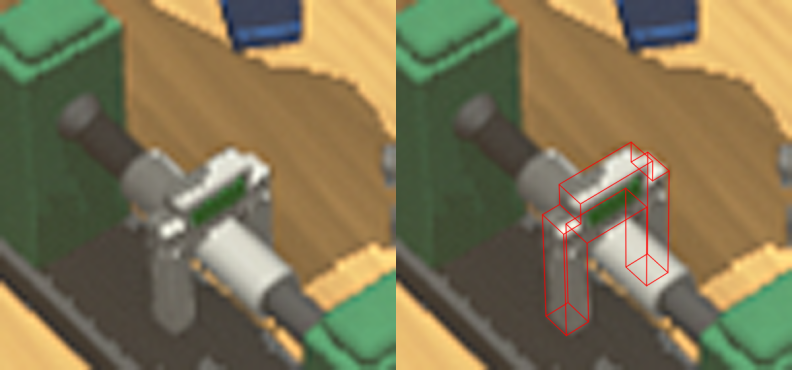

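View pics/side14.png

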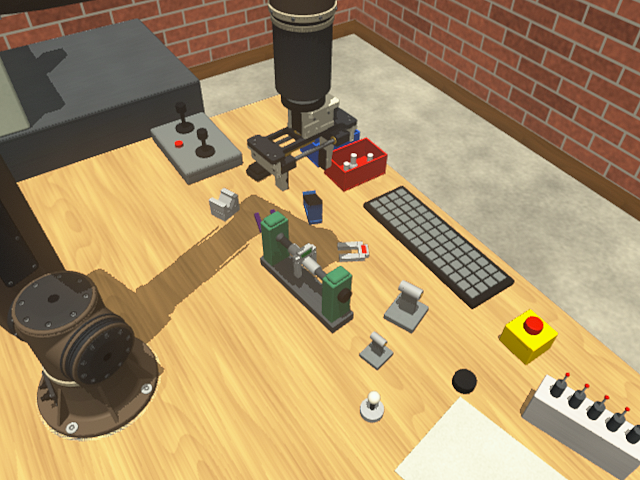

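In the side view the gauge sits astride the journal at about (304,255), upright and clear of the hand. I'll move the arm aside for one unobstructed top-view check.

Emit:
move_arm(
  commands=[
    [8.7,-4,0,0,0,0,0],
    [8.7,-9,0,0,0,0,0],
    [8.7,-14,0,0,0,0,0],
    [8.7,-19,0,0,0,0,0],
    [8.7,-24,0,0,0,0,0],
    [8.7,-27,0,0,0,0,0],
    [8.7,-28,0,0,0,0,0],
    [8.7,-28,0,0,0,0,0],
  ],
)

```text
clock: 28.15
tool_pos: [0.4516, 0.2494, 0.3454]
orientation: [179.9, -0.0, -83.8]
force: [-0.7, -0.3, 0.7]
opening: 0.087
```

Run:
```python
from look import *
o=state()
for n in ("side","top"):
    s=cams.snapshot(n); np.savez(f"pics/{n}15.npz",**s); cv2.imwrite(f"pics/{n}15.png",s["frame"][:,:,::-1])
T,S=load("top",15),load("side",15)
mid=(.4813,-.029,-83.88); m=up(.1175,CROWN)
def jr(s,p): return place(cylsil(s,.0125,-.045,.045,.11,p),*p)
for n,c in (("top",T),("side",S)): print(n,fit(m,mid,[c])[0].round(4))
b=(310,235,70,55,11); cv2.imwrite("pics/c15.png",cv2.resize(np.hstack([draw(T,[],*b),draw(T,m(T,mid)+jr(T,(.4815,-.0285,6.1)),*b)]),None,fx=.51,fy=.51,interpolation=cv2.INTER_AREA))
# did anything else move?
for n in("top","side"):
    d=cv2.absdiff(load(n)["frame"],load(n,15)["frame"]).max(2); cv2.imwrite(f"pics/diff_{n}.png",d)
```

```text
t 28.15 tcp [0.4516 0.2494 0.3454] rpy [ 1.7987e+02 -2.0000e-02 -8.3840e+01] F [-0.7 -0.3  0.7] M [ 0.09 -0.05  0.05] op 0.087 j [ 50.7   2.1  -7.3  -0.1 -80.6 -44.5]
top [ 4.82600e-01 -3.06000e-02 -8.31642e+01]
side [ 4.79300e-01 -3.19000e-02 -8.41932e+01]
```

View pics/c15.png

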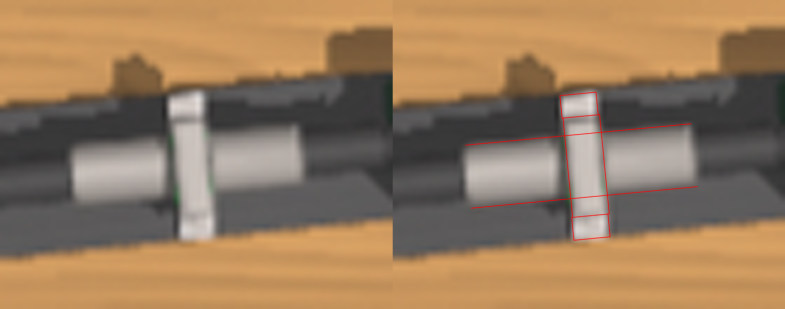

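View pics/top15.png

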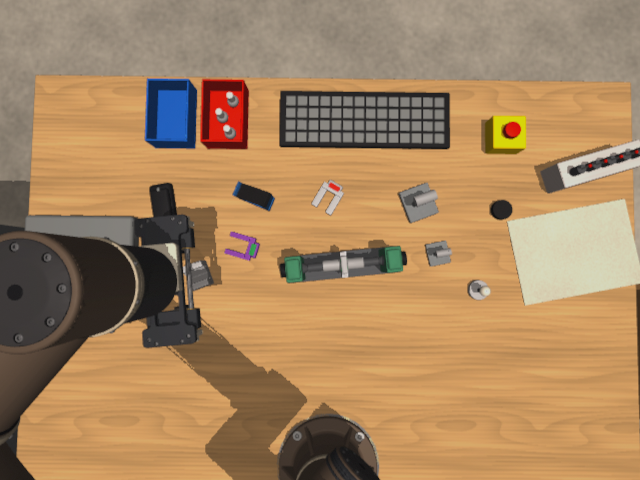

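The top view shows the gauge square across the journal at (343,264), matching the model, with the master empty. The red gauge at (328,196), purple look-alike at (241,246), puck and ball are in their starting places. The hand is clear, so I'm handing in.

```bash
python3 -c "
from plant import job; print(job.close_job())"
```

```text
the job is handed in; nothing more can be done
None
```

The green gauge was hung on the larger master's plug and let go. I then took it again from straight above and lowered it astride the middle of the wide journal, where it now hangs. I handed the job in at about 28 s of the 54 s allowed.

- **Seating:** At the journal, contact came at TCP z = 105.7 mm against 105.9 mm predicted for fully home. Contact forces read at the end of each move peaked at about 9 N, against free weight, at either place. I took the pressure off before opening the fingers.
- **Final views:** The side view shows the gauge upright on the journal, and the top view shows it across the middle. The fitted yaw was -83.2° (top) and -84.2° (side), against about -83.9° for the shaft, so it is square to within about 1°.
- **Other things:** The red and purple gauges, puck, ball and small master look unmoved in the top view. I did not check the V-block and mouse closely: the arm partly covered them in the last top view. The earlier side view shows the V-block in its place, but the arm partly hid the mouse there too.
- **Disagreements:** The two cameras differed by about 3 mm on the gauge's position, both on the plug and on the journal. The robot's own position lay between them across both shafts. Along the journal, both cameras put the gauge 2–3 mm from it. One side-only fit of the journal was plainly wrong against the picture, and I discarded it.

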